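# Put the graded cups away behind the top half of a split door

## Robot

A 7-joint arm with a two-finger parallel gripper is mounted at the origin on a cart in front of the work surface, level with it; the furniture and walls round the work are solid. World frame = base frame: x ahead of the robot, y to its left, z up, the work surface at z = 0. Lengths are in mm, angles in rad, forces in N, time in s.
With the tool pointing down it reaches from about 400 to 850 mm from the base axis. Payload 10.4 kg.
Tool frame: the origin (TCP) lies on the front face of the gripper's body, between the roots of the fingers; the fingertips stand 70 mm ahead of it and the grasp point (between the pads) lies 51 mm ahead of it; z points along the fingers, y is the line along which they close (so a half turn about z gives the same grasp; the last joint's range is limited). The gripper opens to 87 mm and grips with 3 to 60 N. Pads are 19 mm wide; open, the fingers measure 117 mm over their backs; the gripper's body (75 mm by 190 mm) begins 51 mm behind the grasp point.
Start: joints at [-1.274, 0.332, -0.065, 1.46, 0.022, 1.35, -0.088], TCP at [196.472, 593.332, 292.276] pointing down, gripper open.
Joint ranges: [-2.6, 2.6], [-0.5, 2.12], [-1.47, 1.34], [0.16, 2.42], [-1.27, 4.41], [0.06, 2.06], [-2.6, 2.6]. Speed limits (rad/s): [2.22, 2.22, 2.79, 2.79, 3.14, 3.14, 3.14].

## Interface

Orientations are given as [roll, pitch, yaw] about the fixed x, y, z axes, in that order (R = Rz(yaw) Ry(pitch) Rx(roll)).
In Python, from bench import manip gives the robot as it stands. The module is installed in compiled form; this text tells all that it offers.
- The arm moves only by the shell command python3 -m inch 'ROWS' [FORCE]. ROWS is text: rows parted by semicolons, each of 7 numbers parted by spaces: the shift along the world's x, y, z in units of 150 mm (1.0 is 150 mm), then the turn, a rotation vector about the world's x, y, z in units of 0.1 rad (1.0 is 0.1 rad), then the closure, from -1 (fully open) to 1 (shut). A call has 1 to 12 rows; each row shifts and turns the commanded pose from where the row before left it; what a row does not reach is not made up. A row lasts 1/12 s, in which the tool goes at most 41.7 mm and 7.16 degrees, less where a joint would pass 70% of its speed; a pose out of reach is approached as far as the arm can. A call with a number of a shift or a turn outside -1 to 1 is refused whole. A call with a gripper value outside its range is refused whole. The fingers move at their own pace and stop on an object; FORCE is the grip in N (left out, the last holds). Time passes only in rows, so rows that do not move let the fingers close. It gives the time, the measured TCP pose, the force, the opening and the grip force at its end, in the units of the state.
- manip.observe(): the state, without advancing time (a new reading comes with each control period).
- manip.grab_frame(name): name is "side" or "top"; returns (picture, depth): 384x512x3 uint8, blue, green, red; 384x512 float32, mm along the optical axis (not along the pixel's ray), 0 where there is no reading.
- manip.get_calibration(name): a dict with "K" (3x3 intrinsics, pixels), "k1" (the pictures are not rectified: a ray, as slopes to the right and down, at radius r is drawn at 1 + k1 r^2 times it, then the intrinsics apply), "origin" and "rotation" of the camera in the world. Camera axes: x right, y down, z forward; pixel columns grow to the right and rows downward; lengths in mm; the calibration is good to about 2 mm. A picture is of the moment at which its call begins. get_calibration takes no time and is no camera call.
- manip.sign_off(): hands the job in; it is judged then, once.
The state is a dict: "time_s": time; "q": joint angles; "dq": joint speeds; "tau": joint torques, N m; "ee_pos": TCP position; "orientation": TCP orientation; "ft_force": force on the tool from outside, world axes, zero at the start; "torque": the same for the moment, N m; "width": finger opening in mm; "grip_force": force on a finger pad.
Only numpy, scipy, OpenCV 4.12 (cv2) and the standard library are available. Lean on these libraries where they do the work, as an engineer would, in place of code of your own. Each camera call takes 0.05 s, during which the arm holds its last target. There are 200 camera calls.

## Task

Put the washed measuring cups away in the cup locker: draw the black-knobbed bolt on its left side, swing the top half of its split door fully open while the bottom half stays shut and bolted, and nest all the coloured cups that are there upright in size order, largest first, each inside the next larger one, in the white crock that stands in the locker. Then shut the top half again, push its bolt fully home, and leave the other things on the worktop alone.

Things in the scene. Friction and masses are not known exactly. Their poses are not given: they have to be found in the camera images.
- locker: wooden cup locker, fixed, 160 mm deep (x), 290 wide (y), 100 mm high in front, 165 at the rear; origin on the worktop under it, x from its front (robot side) to its rear, y to its left; inside x -74 to +58, y -133 to +133 mm, floor 6 mm up. Split door, green: bottom half upright, bolted; top half slopes up and back at 21 degrees and covers the whole opening
- upper_half (a joint): top half of the door, hinged along its rear upper edge: 0 shut, grows to 2.1 rad as it swings up and back (front edge rises), upright at 1.94; the hinge is stiff, so it stays where it is left; about 4 N at the handle moves it
- upper_handle (a point): middle of the handle bar of the top half: round steel, 10 mm thick, 120 mm long, parallel to the locker's y, 30 mm clear in front of the panel's front edge and 22 mm above its plane, 185 mm from the hinge line; it can be pinched from above at every angle and turns between the fingers
- upper_hinge (a point): middle of the hinge line of the top half, which runs along the locker's y. Above and behind it hangs a wall shelf (underside 0.58 m over the worktop, front edge 50 to 80 mm behind the hinge): lean the hand back toward the robot by 30 to 40 degrees as the handle nears the top of its swing
- upper_bolt (a joint): bolt that holds the top half shut, on a bracket outside the locker's left cheek: 0 home (over the panel's edge), 0.036 m fully drawn (slid away from the locker along its +y); clears the door from about 0.024; slides with about 2 N and stays where it is left
- upper_bolt_knob (a point): grip of that bolt: upright black round post 14 mm thick, free from 18 mm below to 12 mm above this point; moves with the bolt
- lower_half (a joint): bottom half of the door: 0 shut (to stay so)
- lower_bolt (a joint): bolt of the bottom half, on its front face: 0 home (to stay so)
- crock_mid (a point): white round crock, loose but heavy, on the locker's floor: 88 mm across, 40 mm high, wall 4 mm, bottom 4 mm; inside 78 mm across at the floor; the point is on its axis 20 mm above its underside
- cup_blue_mid (a point): blue cup, largest: 70 mm across at the rim, 62 at the foot, 56 high, wall 3, bottom 4 mm; point on its axis half-way up (28 mm). Every cup stands mouth up; nested, it stands 16 to 20 mm proud of the next larger, so grip and let go at its top 13 mm. Any one of the four cups may be absent
- cup_yellow_mid (a point): yellow cup, second: 54 mm across at the rim, 47 at the foot, 72 high, wall 3, bottom 4 mm; point half-way up (36 mm).
- cup_red_mid (a point): red cup, third: 39 mm across at the rim, 33 at the foot, 86 high, wall 3, bottom 4 mm; point half-way up (43 mm)
- cup_black_mid (a point): black cup, smallest: 26 mm across at the rim, 20 at the foot, 98 high, wall 3, bottom 4 mm; point half-way up (49 mm)
- mug: green and white mug, 93 mm high, to be left alone; origin under it
- soap_bottle: pump bottle, 149 mm high, to be left alone; origin under it
- tub: yoghurt tub, 71 mm high, to be left alone; origin under it
- dispenser_tap (a point): tip of the tap of the glass water dispenser (fixed, never moves), 177 mm above the worktop, pointing to the robot; the glass jar behind it is 176 mm across, 350 mm high, its axis 155 mm further along world x; keep hand and arm clear of both
There are look-alikes about, which are no part of the job. Of the things shaped like the part that bears cup_red_mid, the red one is meant.

How it is judged (in metres and radians):
On the way, in this order (a step that is already met when the one before it is completed fails the run):
1. the bolt of the top half is drawn (value of joint upper_bolt above 0.026 m), for 0.2 s.
2. the top half is fully open (value of joint upper_half above 1.75 rad), for 0.2 s.
3. all cups are nested in the crock, the top half still open (z of cup_blue_mid in the frame of crock_mid below 0.018 m and horizontal distance between each of cup_blue_mid, cup_yellow_mid, cup_red_mid, cup_black_mid and crock_mid below 0.03 m and angle between each of cup_blue_mid, cup_yellow_mid, cup_red_mid, cup_black_mid's own z axis and vertical below 0.15 rad and z of cup_yellow_mid in the frame of crock_mid below 0.03 m and horizontal distance between cup_yellow_mid and cup_blue_mid below 0.013 m and z of cup_red_mid in the frame of crock_mid below 0.041 m and horizontal distance between cup_red_mid and cup_blue_mid below 0.019 m and horizontal distance between cup_red_mid and cup_yellow_mid below 0.013 m and z of cup_black_mid in the frame of crock_mid below 0.051 m and horizontal distance between cup_black_mid and cup_blue_mid below 0.025 m and horizontal distance between cup_black_mid and cup_yellow_mid below 0.019 m and horizontal distance between cup_black_mid and cup_red_mid below 0.013 m and value of joint upper_half above 1.2 rad), for 0.2 s.
4. the top half is shut (value of joint upper_half below 0.06 rad), for 0.2 s.
5. its bolt is home (value of joint upper_bolt below 0.008 m and value of joint upper_half below 0.06 rad), for 0.2 s.
At the end, for the whole second after the job is handed in: Every cup present stands upright (0.15 rad) in the crock, seated on the bottom of the next larger one present (6 mm); the crock stands on the locker floor; top half shut (0.06 rad), its bolt home (8 mm); bottom half shut (0.05 rad) and bolted (6 mm) (all of step 5 and z of cup_blue_mid in the frame of crock_mid below 0.018 m and horizontal distance between each of cup_blue_mid, cup_yellow_mid, cup_red_mid, cup_black_mid and crock_mid below 0.03 m and angle between each of cup_blue_mid, cup_yellow_mid, cup_red_mid, cup_black_mid's own z axis and vertical below 0.15 rad and z of cup_yellow_mid in the frame of crock_mid below 0.03 m and horizontal distance between cup_yellow_mid and cup_blue_mid below 0.013 m and z of cup_red_mid in the frame of crock_mid below 0.041 m and horizontal distance between cup_red_mid and cup_blue_mid below 0.019 m and horizontal distance between cup_red_mid and cup_yellow_mid below 0.013 m and z of cup_black_mid in the frame of crock_mid below 0.051 m and horizontal distance between cup_black_mid and cup_blue_mid below 0.025 m and horizontal distance between cup_black_mid and cup_yellow_mid below 0.019 m and horizontal distance between cup_black_mid and cup_red_mid below 0.013 m and z of crock_mid in the frame of locker below 0.036 m and angle between crock_mid's own z axis and vertical below 0.1 rad and value of joint lower_half below 0.05 rad and value of joint lower_bolt below 0.006 m); the robot touches nothing.
It fails at once if the bottom half is opened or its bolt drawn (value of joint lower_half above 0.06 rad or value of joint lower_bolt above 0.008 m).
It fails at once if a bystander (mug, soap bottle, tub) is moved more than 30 mm (distance of any of mug, soap_bottle, tub from where it was at the start of the episode above 0.03 m).
Of cup_blue, cup_yellow, cup_red, cup_black only 3 to 4 are there at a start; the rules pass over those that are not, and their reading is None.
At some moment in a run one of cup_blue, cup_yellow may be knocked a few centimetres aside while the robot is not near it.
It also fails if it takes over 210 s, if anything falls off the work surface, if the arm or the gripper's body presses on something with over 40 N, if the wrist force passes 120 N, or if a joint passes its speed limit or range.

## Working session

There is one attempt and no reset: what is moved stays moved. The work goes in short steps, Python scripts to look and compute and a shell command to move; the robot and the scene stay as the last step left them, time stands still between calls to the robot, and variables do not carry over. Pictures are saved under pics/ and viewed, at most 14 in all, crops included, and the job is handed in when it is done.

```bash
mkdir -p pics
cat > h.py <<'E'
import numpy as np, cv2
from bench import manip
def grab(n):
    p,d=manip.grab_frame(n); return p,d,manip.get_calibration(n)
def ray(c,u,v):
    K=np.array(c["K"]);k=c["k1"]
    x=(u-K[0,2])/K[0,0];y=(v-K[1,2])/K[1,1]
    r=rd=np.hypot(x,y)
    for _ in range(20): r=rd/(1+k*r*r)
    s=r/rd if rd>0 else 1
    return np.array(c["origin"]),np.array(c["rotation"])@np.array([x*s,y*s,1.])
def plane(c,u,v,z):
    o,r=ray(c,u,v); return o+r*(z-o[2])/r[2]
def dep(c,d,u,v):
    o,r=ray(c,u,v); return o+r*d[int(round(v)),int(round(u))]
def cloud(c,d):
    K=np.array(c["K"]);k=c["k1"]
    v,u=np.indices(d.shape)
    x=(u-K[0,2])/K[0,0];y=(v-K[1,2])/K[1,1];rd=np.hypot(x,y)+1e-9;r=rd.copy()
    for _ in range(20): r=rd/(1+k*r*r)
    s=r/rd
    P=np.stack([x*s*d,y*s*d,d],-1)@np.array(c["rotation"]).T+np.array(c["origin"])
    P[d==0]=np.nan
    return P
def proj(c,p):
    q=np.array(c["rotation"]).T@(np.array(p)-np.array(c["origin"]));x,y=q[0]/q[2],q[1]/q[2]
    f=1+c["k1"]*(x*x+y*y);K=np.array(c["K"]);return K[0,0]*x*f+K[0,2],K[1,1]*y*f+K[1,2]
E
python3 - <<'E'
from h import *
for n in("side","top"):
    p,d,c=grab(n); cv2.imwrite(f"pics/{n}0.png",cv2.resize(p,(800,600))); print(n,c)
    np.savez(f"{n}0.npz",p=p,d=d)
print(manip.observe())
E
```

```text
side {'K': array([[425.66205626,   0.        , 247.76000835],
       [  0.        , 425.66205626, 194.53332521],
       [  0.        ,   0.        ,   1.        ]]), 'k1': -0.002315761042158287, 'origin': array([  -41.59764475, -1065.97477938,   846.61797402]), 'rotation': array([-2.15082101,  0.02196723, -0.587298  ])}
top {'K': array([[401.27235087,   0.        , 255.09925222],
       [  0.        , 401.27235087, 194.40012616],
       [  0.        ,   0.        ,   1.        ]]), 'k1': 0.04822477608099961, 'origin': array([ 435.2122196 , -127.37225571, 1513.0299812 ]), 'rotation': array([-3.07020377, -0.01958684, -1.56022196])}
{'time_s': 0.1, 'q': array([-1.27358122,  0.33281977, -0.06470692,  1.4608103 ,  0.02162892,
        1.34989314, -0.0884981 ]), 'dq': array([-0.00042257, -0.00168785,  0.00077338, -0.00133674,  0.00065344,
       -0.00155402,  0.00067231]), 'tau': array([ 1.25880753e-03, -6.24544787e+01,  2.43076519e-02, -3.90712345e+01,
       -6.15441520e-02,  3.66928848e-02,  3.40782515e-05]), 'ee_pos': array([196.42192108, 593.08236086, 291.54899456]), 'orientation': array([-3.14036106e+00,  7.93739548e-05,  2.82181062e+00]), 'ft_force': array([-0.29343018,  0.18286533, -1.33872107]), 'torque': array([-0.00373324,  0.0072956 , -0.00400471]), 'grip_force': 0.0, 'width': 87.02103577723095}
```

View pics/top0.png

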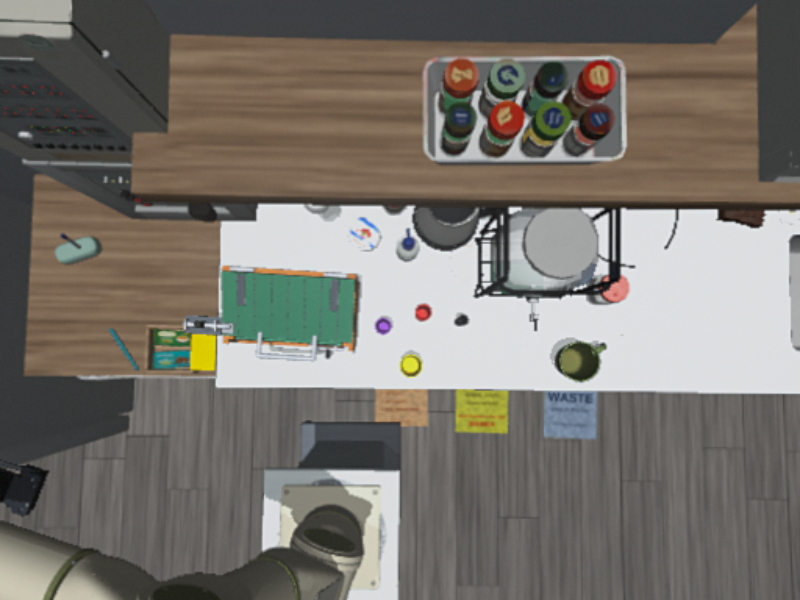

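View pics/side0.png

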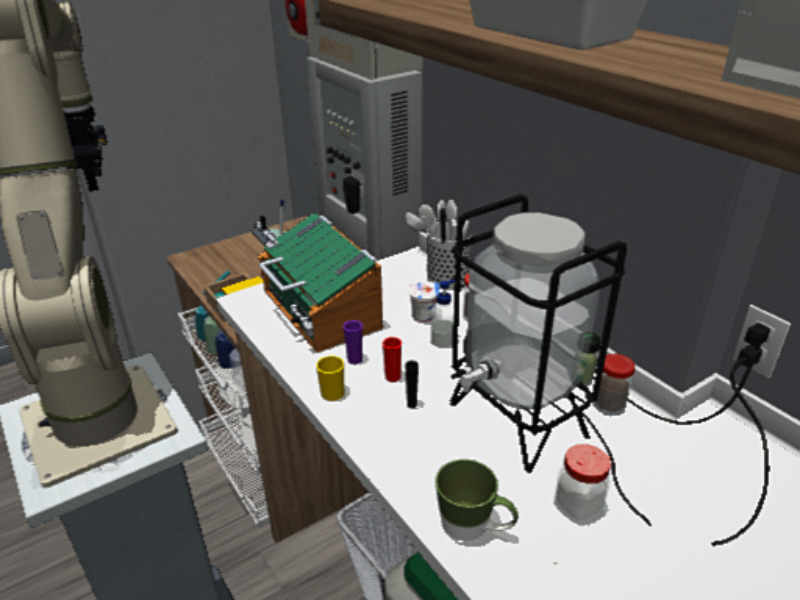

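Top view: locker (222–355, 268–350), yellow cup (411,365), purple cup look-alike (384,325), red cup (423,312), black cup (461,320), mug (578,360), and the dispenser tap (533,320). The side view has the red cup at (392,360), with red lids elsewhere, and a white cup at (443,330). I see no blue cup on the worktop.

```bash
cat >> h.py <<'E'
from scipy.spatial.transform import Rotation as R
_g=grab
def fixc(c):
    c=dict(c); c["rotation"]=R.from_euler("xyz",c["rotation"]).as_matrix(); return c
def grab(n):
    p,d,c=_g(n); return p,d,fixc(c)
def cal(n): return fixc(manip.get_calibration(n))
E
python3 - <<'E'
from h import *
for n in("side","top"):
    z=np.load(f"{n}0.npz");p,d=z["p"],z["d"];c=cal(n)
    P=cloud(c,d); s=.64
    pts={"top":[(300,380),(500,370),(660,360)],"side":[(480,440),(700,560),(270,330)]}[n]
    for u,v in pts: print(n,u,v,dep(c,d,u*s,v*s).round(1))
    hsv=cv2.cvtColor(p,cv2.COLOR_BGR2HSV)
    rs={"yellow":((20,120,80),(35,255,255)),"red":((0,150,80),(6,255,255)),"purple":((125,80,40),(150,255,255)),"black":((0,0,0),(180,255,50)),"blue":((100,120,60),(124,255,255)),"green":((65,80,40),(90,255,255)),"wood":((8,150,60),(18,255,255))}
    for k,(a,b) in rs.items():
        m=cv2.inRange(hsv,a,b)
        nl,l,st,ce=cv2.connectedComponentsWithStats(m)
        for i in range(1,nl):
            if st[i,4]<25: continue
            q=P[l==i]; q=q[~np.isnan(q[:,0])]
            if len(q)<10: continue
            md=np.median(q,0)
            if 250<md[0]<950 and -600<md[1]<450 and 0<md[2]<300 :
                print(n,k,(ce[i]/s).round(),st[i,4],"med",md.round(),"min",np.percentile(q,3,axis=0).round(),"max",np.percentile(q,97,axis=0).round())
E
```

```text
side 480 440 [ 547.1 -442.4    4. ]
side 700 560 [ 651.7 -806.6    1.6]
side 270 330 [389.5  80.8   2. ]
side yellow [331. 377.] 418 med [ 394. -196.   51.] min [ 373. -206.    8.] max [ 420. -156.   74.]
side red [392. 358.] 261 med [ 513. -219.   62.] min [ 501. -227.   10.] max [ 535. -191.   87.]
side red [618. 365.] 233 med [ 799. -514.  102.] min [ 775. -536.   94.] max [ 826. -487.  104.]
side purple [353. 340.] 276 med [ 481. -128.   64.] min [ 468. -135.    8.] max [501. -98.  89.]
side black [337. 156.] 93 med [742. 376. 240.] min [734. 314. 208.] max [751. 415. 249.]
side black [400. 178.] 115 med [817. 192. 215.] min [795. 186. 178.] max [836. 197. 254.]
side black [351. 194.] 229 med [716. 258. 176.] min [705. 249. 127.] max [750. 287. 211.]
side black [543. 316.] 3254 med [ 598. -537.  285.] min [ 542. -550.   27.] max [ 872. -335.  393.]
side black [442. 224.] 65 med [794.  -7. 174.] min [785. -14. 135.] max [866.  73. 211.]
side black [262. 222.] 33 med [480. 272. 163.] min [475. 266. 131.] max [489. 300. 176.]
side black [276. 274.] 39 med [450. 153.  91.] min [447. 
[... 1761 characters left out ...]
   10.] min [ 471. -133.   -0.] max [ 503. -104.   91.]
top black [127. 195.] 57 med [745. 405. 233.] min [738. 393. 143.] max [753. 438. 248.]
top black [201. 210.] 191 med [717. 259. 207.] min [649. 140. 153.] max [735. 286. 592.]
top black [450. 245.] 46 med [ 682. -274.   19.] min [ 678. -322.   11.] max [ 705. -240.   44.]
top black [586. 364.] 179 med [ 401. -594.   58.] min [ 374. -604.   23.] max [ 448. -561.   88.]
top blue [408. 242.] 35 med [ 670. -172.  146.] min [ 663. -182.  118.] max [ 683. -162.  153.]
top green [288. 308.] 3174 med [520.  88. 144.] min [455. -44. 115.] max [587. 219. 171.]
top wood [287. 272.] 97 med [598.  88. 160.] min [593.  21. 155.] max [605. 154. 165.]
```

Run:
```python
from h import *
a=np.load("top0.npz")["p"][160:240,110:250]; b=np.load("side0.npz")["p"][120:230,150:260]
a=cv2.resize(a,(800,457),interpolation=cv2.INTER_CUBIC)[:, :]; b=cv2.resize(b,(600,600),interpolation=cv2.INTER_CUBIC)
cv2.imwrite("pics/a.png",a);cv2.imwrite("pics/b.png",b)
z=np.load("top0.npz");c=cal("top");P=cloud(c,z["p"][...,0]*0+z["d"])
hsv=cv2.cvtColor(z["p"],cv2.COLOR_BGR2HSV)
g=cv2.inRange(hsv,(65,80,40),(90,255,255))
nl,l,st,ce=cv2.connectedComponentsWithStats(g);i=1+np.argmax(st[1:,4])
q=P[l==i];q=q[~np.isnan(q[:,0])];q=q[(q[:,2]>100)&(q[:,2]<180)]
A=np.c_[q[:,:2],np.ones(len(q))];f=np.linalg.lstsq(A,q[:,2],rcond=None)[0];print("plane",f,"slope",np.arctan(np.hypot(*f[:2])),"yaw",np.arctan2(f[1],f[0]))
print("rect",cv2.minAreaRect(q[:,:2].astype(np.float32)),cv2.boxPoints(cv2.minAreaRect(q[:,:2].astype(np.float32))).round())
```

```text
plane [ 3.97069032e-01 -2.01754964e-02 -6.04055891e+01] slope 0.3784195285720824 yaw -0.05076739505756013
rect ((520.4668579101562, 90.13252258300781), (284.7813720703125, 141.47674560546875), 87.17326354980469) [[443. -49.]
 [584. -56.]
 [598. 229.]
 [457. 236.]]
```

View pics/a.png

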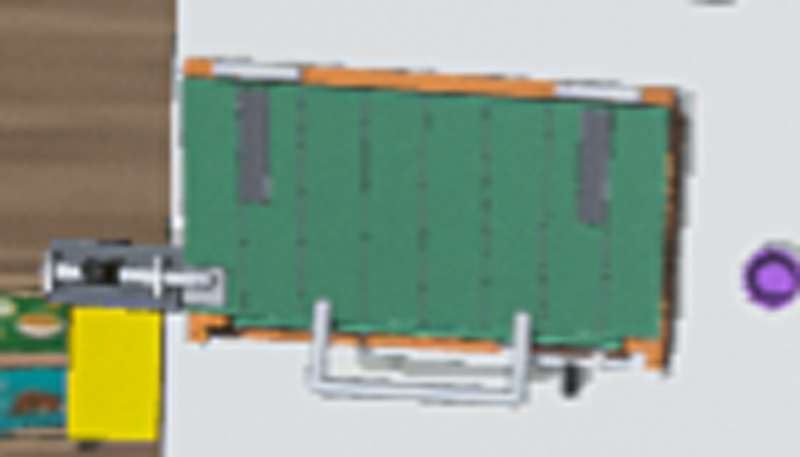

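View pics/b.png

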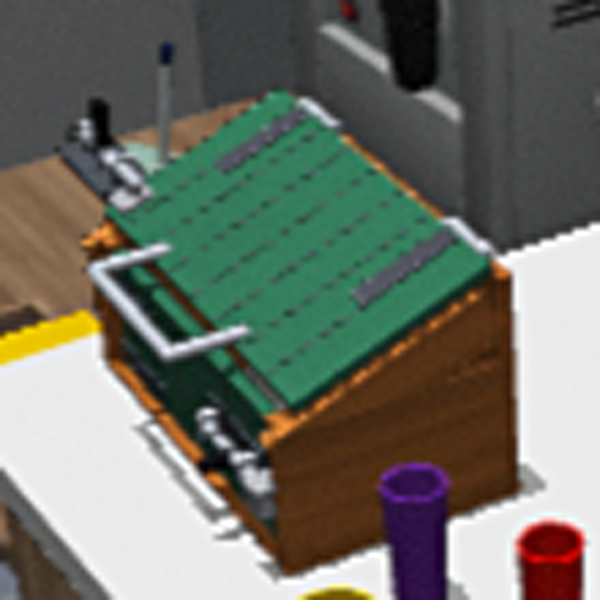

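The top crop shows the black knob at (102,270) and the handle bar from (316,390) to (522,398). The side crop shows the knob at (97,112) and the bar from (95,268) to (170,352). The look-alike is the lower bolt's knob at (570,378) in the top crop and (210,462) in the side crop. The red candidates are the red cup (423,312) and the purple cup of the same shape (384,325); the jar lids at (612,290) are not cups. I choose the red cup.

```bash
cat >> h.py <<'E'
def tri(a,b):
    (o1,r1),(o2,r2)=a,b
    t=np.linalg.lstsq(np.c_[r1,-r2],o2-o1,rcond=None)[0]
    A=o1+r1*t[0];B=o2+r2*t[1]; return (A+B)/2,np.linalg.norm(A-B)
E
python3 - <<'E'
from h import *
ct,cs=cal("top"),cal("side")
T=lambda x,y:ray(ct,110+x/5.714-.5,160+y/5.714-.5); S=lambda x,y:ray(cs,150+x/5.4545-.5,120+y/5.4545-.5)
for n,a,b in(("knobtop",(102,270),(97,103)),("h_left",(316,390),(95,268)),("h_right",(522,398),(170,352)),("hingeL",(185,78),(275,92)),("hingeR",(668,105),(492,265))):
    p,e=tri(T(*a),S(*b)); print(n,p.round(1),e.round(1))
z=np.load("top0.npz");print(dep(ct,z["d"],127.4,206.8).round())
E
```

```text
knobtop [482.5 268.9 178.1] 5.9
h_left [417.3 153.7 127.2] 1.4
h_right [411.9  31.6 128.7] 2.4
hingeL [594.5 227.5 170.6] 7.8
hingeR [584.6 -54.8 170.2] 3.4
[485. 268. 175.]
```

```bash
python3 -m inch '0.16 -0.18 0 0 0 -1 -1;0.16 -0.18 0 0 0 -1 -1;0.16 -0.18 0 0 0 -1 -1;0.16 -0.18 0 0 0 -1 -1;0.16 -0.18 0 0 0 -1 -1;0.16 -0.18 0 0 0 -1 -1;0.16 -0.18 0 0 0 -1 -1;0.16 -0.18 0 0 0 -1 -1;0.16 -0.18 0 0 0 -1 -1;0.16 -0.18 0 0 0 -1 -1;0.16 -0.18 0 0 0 -1 -1;0.16 -0.18 0 0 0 -1 -1' 20; python3 -m inch '0 0 0 0 0 -0.97 0;0 0 0 0 0 0 0;0 0 0 0 0 0 0;0 0 0 0 0 0 0'
```

```text
time_s: 1.1
ee_pos: [485.2, 267.7, 292.1]
orientation: [-3.141, 0.0, 1.617]
ft_force: [-0.0, 1.2, -0.3]
width: 87.0
grip_force: 0.0
time_s: 1.43
ee_pos: [483.6, 270.5, 292.0]
orientation: [-3.141, -0.0, 1.53]
ft_force: [-0.7, 1.8, -0.2]
width: 68.0
grip_force: 0.0
```

```bash
python3 -m inch '0 -0.01 -0.13 0 0 0 0;0 0 -0.13 0 0 0 0;0 0 -0.13 0 0 0 0;0 0 -0.13 0 0 0 0;0 0 0 0 0 0 0;0 0 0 0 0 0 0;0 0 0 0 0 0 1;0 0 0 0 0 0 1;0 0 0 0 0 0 1;0 0 0 0 0 0 1;0 0 0 0 0 0 1;0 0 0 0 0 0 1' 20
```

```text
time_s: 2.43
ee_pos: [483.4, 268.2, 214.6]
orientation: [-3.139, -0.0, 1.525]
ft_force: [-2.8, -1.8, 7.4]
width: 13.0
grip_force: 20.0
```

```bash
python3 -m inch '0.002 0.042 0 0 0 0 1;0.002 0.042 0 0 0 0 1;0.002 0.042 0 0 0 0 1;0.002 0.042 0 0 0 0 1;0.002 0.042 0 0 0 0 1;0.002 0.032 0 0 0 0 1;0 0 0 0 0 0 1;0 0 0 0 0 0 1;0 0 0 0 0 0 1;0 0 0 0 0 0 1'; python3 -m inch '0 0 0 0 0 0 0;0 0 0 0 0 0 0;0 0 0 0 0 0 0;0 0 0 0 0 0 0;0 0 0.2 0 0 0 0;0 0 0.2 0 0 0 0;0 0 0.1 0 0 0 0;0 0 0 0 0 0 0'
python3 - <<'E'
from h import *
p,d,c=grab("side"); cv2.imwrite("pics/c.png",cv2.resize(p[120:230,150:260],(600,600),interpolation=cv2.INTER_CUBIC))
E
```

```text
time_s: 3.27
ee_pos: [485.3, 302.4, 214.5]
orientation: [-3.138, 0.003, 1.524]
ft_force: [-9.8, -9.7, 10.8]
width: 13.1
grip_force: 20.0
time_s: 3.93
ee_pos: [487.6, 304.9, 293.3]
orientation: [3.137, -0.004, 1.525]
ft_force: [0.4, 0.3, 0.7]
width: 43.0
grip_force: 0.0
```

View pics/c.png

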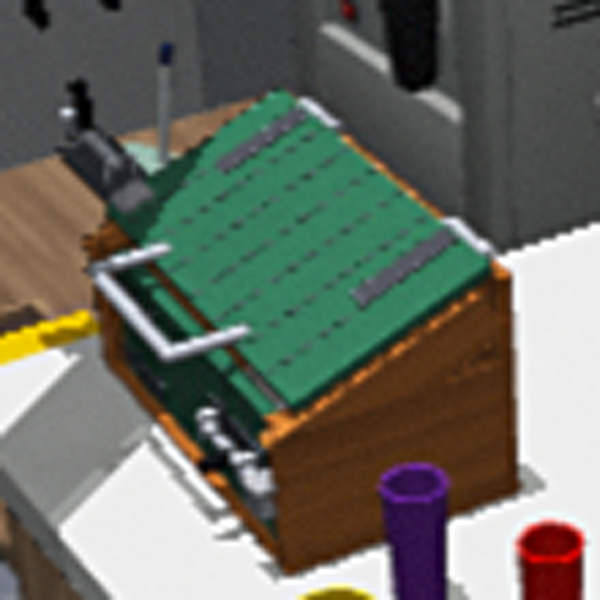

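```bash
python3 -m inch '-0.061 -0.177 0 0 0 0 0.35;-0.061 -0.177 0 0 0 0 0.35;-0.061 -0.177 0 0 0 0 0.35;-0.061 -0.177 0 0 0 0 0.35;-0.061 -0.177 -0.09 0 0 0 0.35;-0.061 -0.177 -0.09 0 0 0 0.35;-0.061 -0.177 -0.09 0 0 0 0.35;-0.061 -0.177 -0.09 0 0 0 0.35;0 0 0 0 0 0 0.35;0 0 0 0 0 0 0.35;0 0 0 0 0 0 0.35'
python3 - <<'E'
import numpy as np
for h in [(0,)]:
  R=185.3;a0=0.247;g0=None
  prev=None;Lp=0
  N=44
  for i in range(N+1):
    s=i/N; th=1.87*s; L=np.radians(38)*np.clip((s-.25)/.7,0,1)
    g=np.array([-R*np.cos(th-a0),R*np.sin(th-a0)])
    t=g+51*np.array([-np.sin(L),np.cos(L)])
    if prev is not None: print(i,round(th,2),"dx %.3f dz %.3f ry %.2f"%(*((t-prev)/150),-(L-Lp)/.1))
    prev=t;Lp=L
E
```

```text
time_s: 4.9
ee_pos: [413.1, 92.3, 235.0]
orientation: [-3.142, -0.0, 1.525]
ft_force: [-0.3, 0.2, 0.2]
width: 28.3
grip_force: 0.0
1 0.04 dx -0.012 dz 0.051 ry -0.00
2 0.09 dx -0.010 dz 0.052 ry -0.00
3 0.13 dx -0.007 dz 0.052 ry -0.00
4 0.17 dx -0.005 dz 0.052 ry -0.00
5 0.21 dx -0.003 dz 0.052 ry -0.00
6 0.26 dx -0.001 dz 0.052 ry -0.00
7 0.3 dx 0.002 dz 0.052 ry -0.00
8 0.34 dx 0.004 dz 0.052 ry -0.00
9 0.38 dx 0.006 dz 0.052 ry -0.00
10 0.42 dx 0.008 dz 0.052 ry -0.00
11 0.47 dx 0.010 dz 0.051 ry -0.00
12 0.51 dx 0.005 dz 0.051 ry -0.22
13 0.55 dx 0.007 dz 0.050 ry -0.22
14 0.59 dx 0.010 dz 0.049 ry -0.22
15 0.64 dx 0.012 dz 0.048 ry -0.22
16 0.68 dx 0.014 dz 0.047 ry -0.22
17 0.72 dx 0.016 dz 0.046 ry -0.22
18 0.77 dx 0.018 dz 0.045 ry -0.22
19 0.81 dx 0.020 dz 0.044 ry -0.22
20 0.85 dx 0.022 dz 0.043 ry -0.22
21 0.89 dx 0.024 dz 0.041 ry -0.22
22 0.94 dx 0.025 dz 0.040 ry -0.22
23 0.98 dx 0.027 dz 0.038 ry -0.22
24 1.02 dx 0.029 dz 0.036 ry -0.22
25 1.06 dx 0.030 dz 0.035 ry -0.22
26 1.11 dx 0.032 dz 0.033 ry -0.22
27 1.15 dx 0.034 dz 0.031 ry -0.22
28 1.19 dx 0.035 dz 0.029 ry -0.22
29 1.23 dx 0.036 dz 0.027 ry -0.22
30 1.27 dx 0.038 dz 0.025 ry -0.22
31 1.32 dx 0.039 dz 0.023 ry -0.22
32 1.36 dx 0.040 dz 0.021 ry -0.22
33 1.4 dx 0.041 dz 0.019 ry -0.22
34 1.45 dx 0.042 dz 0.017 ry -0.22
35 1.49 dx 0.043 dz 0.015 ry -0.22
36 1.53 dx 0.044 dz 0.012 ry -0.22
37 1.57 dx 0.044 dz 0.010 ry -0.22
38 1.62 dx 0.045 dz 0.008 ry -0.22
39 1.66 dx 0.046 dz 0.005 ry -0.22
40 1.7 dx 0.046 dz 0.003 ry -0.22
41 1.74 dx 0.046 dz 0.001 ry -0.22
42 1.79 dx 0.048 dz -0.001 ry -0.17
43 1.83 dx 0.052 dz 0.001 ry -0.00
44 1.87 dx 0.052 dz -0.002 ry -0.00
```

```bash
python3 -m inch '0.01 0 -0.125 0 0 0 0.35;0 0 -0.125 0 0 0 0.35;0 0 -0.125 0 0 0 0.35;0 0 0 0 0 0 0.35;0 0 0 0 0 0 1;0 0 0 0 0 0 1;0 0 0 0 0 0 1;0 0 0 0 0 0 1;0 0 0 0 0 0 1' 15
```

```text
time_s: 5.65
ee_pos: [415.1, 92.1, 180.0]
orientation: [3.14, -0.001, 1.525]
ft_force: [-1.2, 0.6, 4.5]
width: 9.2
grip_force: 15.0
```

```bash
python3 -m inch '-0.012 0 0.051 0 0 0 1;-0.01 0 0.052 0 0 0 1;-0.007 0 0.052 0 0 0 1;-0.005 0 0.052 0 0 0 1;-0.003 0 0.052 0 0 0 1;-0.001 0 0.052 0 0 0 1;0.002 0 0.052 0 0 0 1;0.004 0 0.052 0 0 0 1;0.006 0 0.052 0 0 0 1;0.008 0 0.052 0 0 0 1;0.010 0 0.051 0 0 0 1'
```

```text
time_s: 6.57
ee_pos: [414.7, 91.8, 265.8]
orientation: [3.137, -0.001, 1.525]
ft_force: [11.6, 1.2, -7.0]
width: 9.4
grip_force: 15.0
```

```bash
python3 -m inch '0.005 0 0.051 -0.01 -0.22 0 1;0.007 0 0.05 -0.01 -0.22 0 1;0.01 0 0.049 -0.01 -0.22 0 1;0.012 0 0.048 -0.01 -0.22 0 1;0.014 -0.001 0.047 -0.01 -0.22 0 1;0.016 -0.001 0.046 -0.01 -0.22 0 1;0.018 -0.001 0.045 -0.01 -0.22 0 1;0.02 -0.001 0.044 -0.01 -0.22 0 1;0.022 -0.001 0.043 -0.01 -0.22 0 1;0.024 -0.001 0.041 -0.01 -0.22 0 1;0.025 -0.001 0.04 -0.01 -0.22 0 1;0.027 -0.001 0.038 -0.01 -0.22 0 1'; python3 -m inch '0.029 -0.001 0.036 -0.01 -0.22 0 1;0.03 -0.001 0.035 -0.01 -0.22 0 1;0.032 -0.001 0.033 -0.01 -0.22 0 1;0.034 -0.001 0.031 -0.01 -0.22 0 1;0.035 -0.001 0.029 -0.01 -0.22 0 1;0.036 -0.001 0.027 -0.01 -0.22 0 1'
```

```text
time_s: 7.57
ee_pos: [442.8, 90.5, 346.3]
orientation: [2.878, 0.0, 1.525]
ft_force: [-9.2, -0.4, 3.2]
width: 9.2
grip_force: 15.0
time_s: 8.07
ee_pos: [472.8, 89.0, 375.2]
orientation: [2.744, 0.0, 1.524]
ft_force: [-2.6, -2.8, -0.2]
width: 9.5
grip_force: 15.0
```

```bash
python3 -m inch '0.038 -0.002 0.025 -0.01 -0.22 0 1;0.039 -0.002 0.023 -0.01 -0.22 0 1;0.04 -0.002 0.021 -0.01 -0.22 0 1;0.041 -0.002 0.019 -0.01 -0.22 0 1;0.042 -0.002 0.017 -0.01 -0.22 0 1;0.043 -0.002 0.015 -0.01 -0.22 0 1;0.044 -0.002 0.012 -0.01 -0.22 0 1;0.044 -0.002 0.01 -0.01 -0.22 0 1;0.045 -0.002 0.008 -0.01 -0.22 0 1;0.046 -0.002 0.005 -0.01 -0.22 0 1;0.046 -0.002 0.003 -0.01 -0.22 0 1;0.046 -0.002 0.001 -0.01 -0.22 0 1'; python3 -m inch '0.048 -0.002 -0.001 -0.01 -0.17 0 1;0.052 -0.002 0.001 0 0 0 1;0.052 -0.002 -0.002 0 0 0 1;0 0 0 0 0 0 1'
```

```text
time_s: 9.07
ee_pos: [550.4, 85.6, 397.9]
orientation: [2.48, 0.0, 1.524]
ft_force: [-2.7, -5.3, -2.7]
width: 9.3
grip_force: 15.0
time_s: 9.4
ee_pos: [573.6, 84.5, 397.1]
orientation: [2.464, 0.001, 1.524]
ft_force: [0.7, -3.7, -4.0]
width: 9.2
grip_force: 15.0
```

```bash
python3 -m inch '0 0 0 0 0 0 0.4;0 0 0 0 0 0 0.4;0 0 0 0 0 0 0.4;-0.07 0 0.09 0 0 0 0.4;-0.1 0 0.12 0 0 0 0.4;-0.1 0 0.12 0 0 0 0.4;-0.12 0 0.1 0 0 0 0;-0.2 -0.05 0 0 0 0 0;-0.2 -0.1 0 0 0.7 0 -1;-0.2 -0.15 0 0 1 0 -1;-0.1 -0.2 -0.1 0 1 0 -1;0 -0.2 -0.1 0 1 0 -1'; python3 -m inch '0 -0.2 -0.1 0 1 0 -1;0 -0.2 -0.1 0 1 0 -1;0 -0.2 -0.1 0 1 0 -1;0 -0.2 -0.1 0 0 0 -1;0 0 0 0 0 0 -1'
python3 - <<'E'
from h import *
for n in("side","top"):
    p,d,c=grab(n); np.savez(f"{n}1.npz",p=p,d=d)
    cv2.imwrite(f"pics/{n}1.png",cv2.resize(p[110:270,90:340] if n=="side" else p[140:260,120:320],(800,512 if n=="side" else 480),interpolation=cv2.INTER_CUBIC))
E
```

```text
time_s: 10.4
ee_pos: [407.4, -19.7, 434.6]
orientation: [2.832, 0.013, 1.532]
ft_force: [2.0, -0.7, 1.4]
width: 58.1
grip_force: 0.0
time_s: 10.82
ee_pos: [408.6, -144.7, 370.6]
orientation: [3.135, 0.03, 1.529]
ft_force: [-0.3, -0.1, 0.3]
width: 85.3
grip_force: 0.0
```

View pics/top1.png

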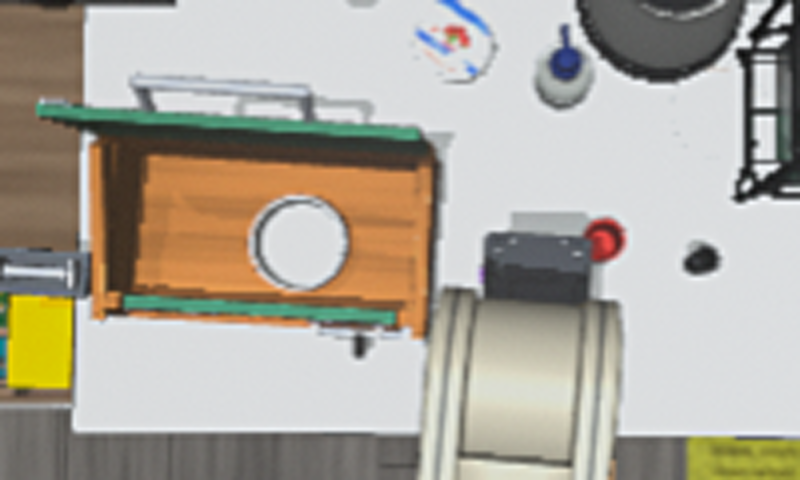

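View pics/side1.png

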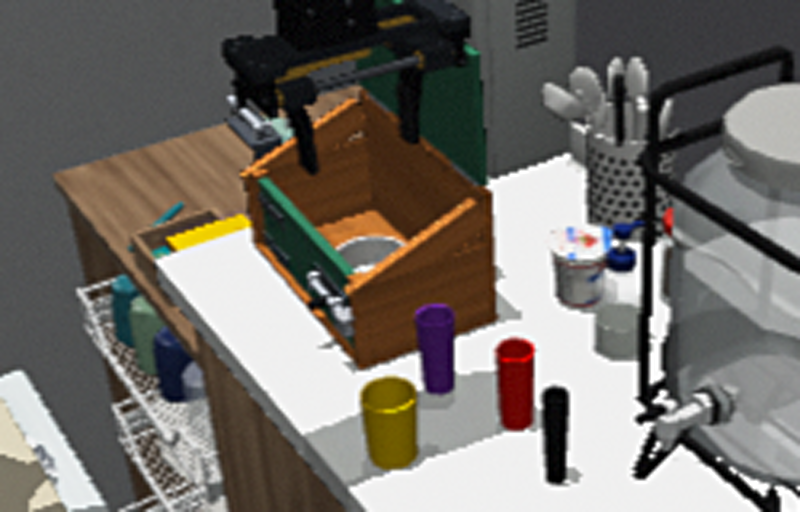

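Door is open. The crock is at (299,243) in the top crop. The red cup (605,240) and black cup (701,258) stand clear, and the hand is over the yellow and purple cups.

Run:
```python
from h import *
c=cal("top")
z=np.load("top1.npz");p,d=z["p"],z["d"]
print("crock",plane(c,194.4,200.4,46).round(1))
P=cloud(c,d);m=(P[...,2]>38)&(P[...,2]<52)&(abs(P[...,0]-490)<70)&(abs(P[...,1]-50)<60)
q=P[m];print(len(q),cv2.minEnclosingCircle(q[:,:2].astype(np.float32)))
specs={"yellow":((20,120,80),(35,255,255),72,54),"red":((0,120,60),(8,255,255),86,39),"purple":((125,80,40),(150,255,255),86,39),"black":((0,0,0),(180,255,60),98,26)}
g={"yellow":(399,-184),"red":(521,-210),"purple":(487,-117),"black":(500,-297)}
for n in("top","side"):
    z=np.load(f"{n}0.npz");p,d=z["p"],z["d"];cc=cal(n);P=cloud(cc,d);hsv=cv2.cvtColor(p,cv2.COLOR_BGR2HSV)
    for k,(a,b,h,D) in specs.items():
        m=(cv2.inRange(hsv,a,b)>0)
        near=np.hypot(P[...,0]-g[k][0],P[...,1]-g[k][1])<60
        m&=near
        ys,xs=np.nonzero(m)
        # rim: rays onto rim plane
        pts=np.array([plane(cc,u,v,h) for u,v in zip(xs,ys)])
        q=pts[np.hypot(*(pts[:,:2]-g[k]).T)<D*.8]
        q2=P[m];q2=q2[q2[:,2]>h-8]
        print(n,k,"rimplane bbox",q.min(0)[:2].round(),q.max(0)[:2].round(),"top pts",len(q2),q2.min(0).round() if len(q2) else "",q2.max(0).round() if len(q2) else "")
o=manip.observe();Rt=R.from_euler("xyz",[np.pi,0,1.524])*R.from_euler("xyz",o["orientation"]).inv();print("fix rotvec/.1",(Rt.as_rotvec()/.1).round(2),o["ee_pos"])
```

```text
crock [515.8  66.2  46. ]
81 ((516.0263061523438, 67.29280090332031), 45.162811279296875)
top yellow rimplane bbox [ 376. -206.] [ 422. -159.] top pts 23 [ 375. -206.   66.] [ 422. -159.   80.]
top red rimplane bbox [ 504. -225.] [ 536. -193.] top pts 17 [ 504. -222.   80.] [ 537. -193.   93.]
top purple rimplane bbox [ 471. -137.] [ 503. -101.] top pts 19 [ 471. -137.   79.] [ 503. -101.   93.]
top black rimplane bbox [ 494. -306.] [ 512. -285.] top pts 6 [ 494. -303.   92.] [ 512. -288.  101.]
side yellow rimplane bbox [ 361. -226.] [ 422. -153.] top pts 104 [ 369. -208.   64.] [ 422. -154.   76.]
side red rimplane bbox [ 493. -240.] [ 538. -188.] top pts 73 [ 499. -228.   78.] [ 538. -188.   90.]
side purple rimplane bbox [ 461. -147.] [506. -95.] top pts 77 [ 466. -136.   78.] [505. -96.  91.]
side black rimplane bbox [ 484. -316.] [ 513. -286.] top pts 45 [ 490. -310.   90.] [ 513. -284.  102.]
fix rotvec/.1 [ 0.29  0.08 -0.09] [ 409.3087126 -140.2763285  372.5031382]
```

```bash
python3 -m inch '-0.006 -0.023 -0.067 0.15 0 -1 -1;-0.006 -0.023 -0.067 0.15 0 -1 -1;-0.006 -0.023 -0.067 0 0 -1 -1;-0.006 -0.023 -0.067 0 0 -1 -1;-0.006 -0.023 -0.067 0 0 -1 -1;-0.006 -0.023 -0.067 0 0 -1 -1;-0.006 -0.023 -0.067 0 0 -1 -1;-0.006 -0.023 -0.067 0 0 -1 -1;-0.006 -0.023 -0.067 0 0 -1 -1;-0.006 -0.023 -0.067 0 0 -1 -1;-0.006 -0.023 -0.067 0 0 -1 -1;-0.006 -0.023 -0.067 0 0 -1 -1'; python3 -m inch '0 0 0 0 0 -1 -1;0 0 0 0 0 -1 -1;0 0 0 0 0 -1 -1;0 0 0 0 0 -0.8 -1;0 0 0 0 0 0 -1;0 0 0 0 0 0 -1'
python3 - <<'E'
from h import *
p,d,c=grab("side");P=cloud(c,d);hsv=cv2.cvtColor(p,cv2.COLOR_BGR2HSV)
m=(cv2.inRange(hsv,(20,120,60),(35,255,255))>0)&(np.hypot(P[...,0]-398,P[...,1]+182)<120)&(P[...,2]>64)
q=P[m];print(len(q),q.min(0),q.max(0));o=manip.observe();print(o["q"].round(2),o["ee_pos"],o["orientation"])
E
```

```text
time_s: 11.92
ee_pos: [399.2, -180.0, 252.3]
orientation: [3.137, -0.004, 0.333]
ft_force: [0.2, -1.0, -0.3]
width: 87.0
grip_force: 0.0
time_s: 12.42
ee_pos: [399.0, -180.3, 252.5]
orientation: [3.138, -0.003, -0.041]
ft_force: [0.5, -0.0, 0.3]
width: 86.7
grip_force: 0.0
128 [ 363.32616547 -223.81132885   64.04754633] [ 421.38758211 -126.75747046  287.9452883 ]
[-0.34 -0.11  0.63  2.01  0.07  1.22 -1.35] [ 398.87190647 -180.51380237  252.42853483] [ 3.13753842e+00 -2.77915611e-03 -4.06887281e-02]
```

```bash
python3 -m inch '0 -0.01 -0.17 0 0 0 -1;0 0 -0.17 0 0 0 -1;0 0 -0.17 0 0 0 -1;0 0 -0.17 0 0 0 -1;0 0 -0.17 0 0 0 -1;0 0 0 0 0 0 -1;0 0 0 0 0 0 1;0 0 0 0 0 0 1;0 0 0 0 0 0 1;0 0 0 0 0 0 1;0 0 0 0 0 0 1;0 0 0 0 0 0 1' 15; python3 -m inch '0 0 0 0 0 0 1;0 0 0 0 0 0 1;0 0 0.2 0 0 0 1;0 0 0.2 0 0 0 1;0 0 0.2 0 0 0 1;0 0 0.2 0 0 0 1;0 0 0.2 0 0 0 1;0 0 0 0 0 0 1'
python3 - <<'E'
from h import *
p,d,c=grab("side");P=cloud(c,d);hsv=cv2.cvtColor(p,cv2.COLOR_BGR2HSV)
m=(cv2.inRange(hsv,(20,150,60),(35,255,255))>0)&(np.hypot(P[...,0]-398,P[...,1]+182)<60)&(P[...,2]<300)
q=P[m];print(len(q),np.percentile(q,[3,97],axis=0).round())
E
```

```text
time_s: 13.47
ee_pos: [398.8, -182.8, 125.1]
orientation: [3.138, -0.003, -0.045]
ft_force: [0.1, 0.8, 0.3]
width: 54.9
grip_force: 0.2
time_s: 14.13
ee_pos: [400.1, -183.6, 279.5]
orientation: [3.137, -0.009, -0.046]
ft_force: [1.1, -1.2, -0.5]
width: 53.6
grip_force: 15.0
392 [[ 373. -208.  159.]
 [ 413. -157.  229.]]
```

```bash
python3 -m inch '0 0 0.2 0 0.05 0 1;0.097 0.208 0 0 0 0 1;0.097 0.208 0 0 0 0 1;0.097 0.208 0 0 0 0 1;0.097 0.208 0 0 0 0 1;0.097 0.208 0 0 0 0 1;0.097 0.208 0 0 0 0 1;0.097 0.208 0 0 0 0 1;0.097 0.208 0 0 0 0 1;0 0 0 0 0 0 1;0 0 0 0 0 0 1;0 0 0 0 0 0 1'
```

```text
time_s: 15.18
ee_pos: [514.4, 66.2, 303.1]
orientation: [3.136, 0.006, -0.046]
ft_force: [-0.3, -0.4, -0.3]
width: 53.4
grip_force: 15.0
```

```bash
python3 -m inch '0.01 0.003 -0.18 0 0 0 1;0 0 -0.18 0 0 0 1;0 0 -0.18 0 0 0 1;0 0 -0.18 0 0 0 1;0 0 -0.18 0 0 0 1;0 0 -0.18 0 0 0 1;0 0 -0.02 0 0 0 1;0 0 0 0 0 0 1;0 0 0 0 0 0 1'
```

```text
time_s: 15.93
ee_pos: [516.7, 66.5, 140.6]
orientation: [3.137, 0.003, -0.047]
ft_force: [0.2, -0.2, -0.6]
width: 53.3
grip_force: 15.0
```

```bash
python3 -m inch '0 0 -0.02 0 0 0 1;0 0 -0.02 0 0 0 1;0 0 0 0 0 0 1;0 0 0 0 0 0 1'; python3 -m inch '0 0 0 0 0 0 -0.6;0 0 0 0 0 0 -0.6;0 0 0 0 0 0 -0.6;0 0 0 0 0 0 -0.6;0 0 0.2 0 0 0 -0.6;0 0 0.25 0 0 0 -0.6;0 0 0.25 0 0 0 -0.6;0 0 0.25 0 0 0 -0.6;0 0 0.2 0 0 0 -0.6;-0.1 -0.2 0 0 0 0 -1;-0.1 -0.25 0 0 0 0 -1;0 -0.25 0 0 0 0 -1'
```

```text
time_s: 16.27
ee_pos: [517.2, 67.6, 134.7]
orientation: [3.138, 0.001, -0.045]
ft_force: [0.4, 0.4, 4.3]
width: 53.8
grip_force: 15.0
time_s: 17.27
ee_pos: [484.6, -38.5, 306.3]
orientation: [3.138, 0.004, -0.043]
ft_force: [1.0, -0.1, -0.3]
width: 81.6
grip_force: 0.0
```

```bash
python3 -m inch '0.06 -0.25 0 0 0 0 -1;0.06 -0.25 0 0 0 0 -1;0.06 -0.25 0 0 0 0 -1;0.05 -0.25 0 0 0 0 -1;0 -0.1 0 0 0 0 -1;0 0 0 0 0 0 -1'
cat > m.py <<'E'
from h import *
S={"yellow":((20,120,60),(35,255,255),72),"red":((0,120,60),(8,255,255),86),"black":((0,0,0),(180,255,60),98)}
def top(k,g,rad,zr,n="top",save=None):
    p,d,c=grab(n)
    if save: cv2.imwrite(save,p)
    hsv=cv2.cvtColor(p,cv2.COLOR_BGR2HSV);m=cv2.inRange(hsv,S[k][0],S[k][1])>0
    ys,xs=np.nonzero(m)
    if not len(xs): return None
    q=np.array([plane(c,u,v,zr)[:2] for u,v in zip(xs,ys)]);s=np.hypot(*(q-g).T)<rad;q=q[s]
    if len(q)<3: return len(q)
    return len(q),q.min(0).round(1),q.max(0).round(1),((q.min(0)+q.max(0))/2).round(1)
E
python3 - <<'E'
from m import *
print("yellow in crock",top("yellow",(516,67),50,82))
print("red",top("red",(520,-208),40,86)); print(manip.observe()["ee_pos"])
E
```

```text
time_s: 17.77
ee_pos: [519.7, -207.5, 305.7]
orientation: [3.135, 0.005, -0.052]
ft_force: [-0.9, 0.6, -0.1]
width: 87.1
grip_force: 0.0
yellow in crock (170, array([490.3,  41.4]), array([540.3,  94.8]), array([515.3,  68.1]))
red 0
[ 520.5449234  -202.87966487  305.53720794]
```

```bash
python3 -m inch '0 0 -0.18 0 0 0 -1;0 0 -0.18 0 0 0 -1;0 0 -0.18 0 0 0 -1;0 0 -0.18 0 0 0 -1;0 0 0 0 0 0 -1;0 0 0 0 0 0 -1;0 0 0 0 0 0 -1'
```

```text
time_s: 18.45
ee_pos: [521.6, -202.1, 199.5]
orientation: [3.137, 0.002, -0.044]
ft_force: [-0.1, -0.1, 0.1]
width: 86.8
grip_force: 0.0
```

```bash
python3 -m inch '-0.01 -0.042 -0.18 0 0 0 -1;0 0 -0.19 0 0 0 -1;0 0 0 0 0 0 -1;0 0 0 0 0 0 1;0 0 0 0 0 0 1;0 0 0 0 0 0 1;0 0 0 0 0 0 1;0 0 0 0 0 0 1;0 0 0 0 0 0 1;0 0 0 0 0 0 1;0 0 0 0 0 0 1;0 0 0 0 0 0 1' 15; python3 -m inch '0 0 0 0 0 0 1;0 0 0.2 0 0 0 1;0 0 0.25 0 0 0 1;0 0 0.25 0 0 0 1;0 0 0.25 0 0 0 1;0 0 0.25 0 0 0 1;0 0 0.1 0 0 0 1;0 0 0 0 0 0 1;0 0 0 0 0 0 1'
python3 - <<'E'
from m import *
for n in("side","top"):
    p,d,c=grab(n);P=cloud(c,d);hsv=cv2.cvtColor(p,cv2.COLOR_BGR2HSV)
    m=(cv2.inRange(hsv,(0,120,60),(8,255,255))>0)&(np.hypot(P[...,0]-520,P[...,1]+208)<60)
    q=P[m];print(len(q),np.percentile(q,[2,98],axis=0).round() if len(q) else "")
    if n=="side":
        for a,b in((0,.3),(.7,1)):
            lo,hi=np.percentile(q[:,2],[2,98]);s=q[(q[:,2]>lo+a*(hi-lo))&(q[:,2]<lo+b*(hi-lo))]; print(s.mean(0).round(1),np.percentile(s,[2,98],axis=0).round())
print(top("yellow",(516,67),50,82))
print(manip.observe()["ee_pos"],manip.observe()["orientation"])
E
```

```text
time_s: 19.45
ee_pos: [519.3, -209.0, 142.5]
orientation: [3.137, 0.004, -0.045]
ft_force: [0.6, 1.0, 0.5]
width: 37.0
grip_force: 15.0
time_s: 20.2
ee_pos: [519.4, -209.1, 337.7]
orientation: [3.137, 0.003, -0.045]
ft_force: [0.5, -0.3, -2.3]
width: 37.1
grip_force: 15.0
287 [[ 500. -227.  201.]
 [ 528. -190.  283.]]
[ 511.  -218.1  213.1] [[ 502. -226.  202.]
 [ 525. -202.  225.]]
[ 511.8 -208.6  271.6] [[ 500. -227.  260.]
 [ 528. -189.  283.]]
0 
(170, array([490.3,  41.4]), array([540.3,  94.8]), array([515.3,  68.1]))
[ 518.81000328 -208.69483804  335.81254062] [ 3.13746462  0.0062127  -0.04511632]
```

```bash
python3 -m inch '-0.1 0.2 0 0 0 0 1;-0.1 0.205 0 0 0 0 1;0 0.205 0 0 0 0 1;0 0.205 0 0 0 0 1;0 0.205 0 0 0 0 1;0 0.205 0 0 0 0 1;0.09 0.205 0 0 0 0 1;0.09 0.205 0 0 0 0 1;0 0.205 0 0 0 0 1;0 0 0 0 0 0 1;0 0 0 0 0 0 1;0 0 0 0 0 0 1'; python3 -m inch '0 0 -0.18 0 0 0 1;0 0 -0.18 0 0 0 1;0 0 -0.15 0 0 0 1;0 0 0 0 0 0 1;0 0 0 0 0 0 1;0 0 0 0 0 0 1;0 0 0 0 0 0 1'
```

```text
time_s: 21.35
ee_pos: [515.9, 66.4, 336.4]
orientation: [3.136, 0.005, -0.046]
ft_force: [0.1, 0.2, -0.8]
width: 36.8
grip_force: 15.0
time_s: 21.93
ee_pos: [517.0, 66.6, 262.7]
orientation: [3.138, 0.001, -0.046]
ft_force: [0.2, -0.6, 0.0]
width: 37.0
grip_force: 15.0
```

```bash
python3 -m inch '-0.006 0.008 -0.1 0 0 0 1;0 0 -0.12 0 0 0 1;0 0 -0.12 0 0 0 1;0 0 -0.12 0 0 0 1;0 0 -0.12 0 0 0 1;0 0 -0.08 0 0 0 1;0 0 -0.03 0 0 0 1;0 0 -0.015 0 0 0 1;0 0 0 0 0 0 1;0 0 0 0 0 0 1'
```

```text
time_s: 22.77
ee_pos: [516.2, 68.3, 156.5]
orientation: [3.138, 0.002, -0.045]
ft_force: [0.6, -0.3, -1.7]
width: 36.8
grip_force: 15.0
```

```bash
python3 -m inch '0 0 -0.014 0 0 0 1;0 0 0 0 0 0 1;0 0 0 0 0 0 1'; python3 -m inch '0 0 0 0 0 0 -0.3;0 0 0 0 0 0 -0.3;0 0 0 0 0 0 -0.3;0 0 0 0 0 0 -0.3;0 0 0.2 0 0 0 -0.3;0 0 0.25 0 0 0 -0.3;0 0 0.25 0 0 0 -0.3;0 0 0.25 0 0 0 -0.3;0 0 0.25 0 0 0 -0.3;-0.1 -0.2 0 0 0 0 -1;-0.1 -0.25 0 0 0 0 -1;0 -0.25 0 0 0 0 -1'; python3 -m inch '0.05 -0.25 0 0 0 0 -1;0.05 -0.25 0 0 0 0 -1;0 -0.25 0 0 0 0 -1;0 -0.25 0 0 0 0 -0.5;0 -0.1 0 0 0 0 -0.5;0 0 0 0 0 0 -0.5;0 0 0 0 0 0 -0.5;0 0 0 0 0 0 -0.5'
python3 - <<'E'
from m import *
print("yellow",top("yellow",(516,67),50,82)); print("red",top("red",(516,67),50,100)); print("black",top("black",(502,-296),30,98))
p,d,c=grab("side");P=cloud(c,d);hsv=cv2.cvtColor(p,cv2.COLOR_BGR2HSV)
for k in("red","yellow"):
    m=(cv2.inRange(hsv,*S[k][:2])>0)&(np.hypot(P[...,0]-516,P[...,1]-67)<50)
    q=P[m];print(k,len(q),np.percentile(q,[2,98],axis=0).round() if len(q) else "")
print(manip.observe()["ee_pos"])
E
```

```text
time_s: 23.02
ee_pos: [517.1, 68.4, 155.6]
orientation: [3.139, -0.001, -0.045]
ft_force: [-1.3, -0.8, 12.2]
width: 36.9
grip_force: 15.0
time_s: 24.02
ee_pos: [483.8, -37.6, 333.8]
orientation: [3.138, 0.003, -0.043]
ft_force: [1.4, -0.2, 0.0]
width: 69.1
grip_force: 0.0
time_s: 24.68
ee_pos: [500.6, -200.7, 332.8]
orientation: [3.138, 0.004, -0.044]
ft_force: [0.4, 1.0, -0.7]
width: 67.1
grip_force: 0.0
yellow (61, array([490.3,  41.4]), array([540.3,  94.8]), array([515.3,  68.1]))
red (85, array([500.1,  46.4]), array([535.4,  84.9]), array([517.7,  65.7]))
black 0
red 81 [[498.  50.  83.]
 [532.  90. 104.]]
yellow 139 [[488.  41.  47.]
 [537.  92.  86.]]
[ 500.64376534 -200.66482125  333.07121885]
```

Run:
```python
from h import *
for n in("side","top"):
    z=np.load(f"{n}0.npz");P=cloud(cal(n),z["d"]).reshape(-1,3)
    for lo,hi in((110,200),(200,300),(300,420)):
        for y0,y1 in((-345,-315),(-400,-345),(-460,-400)):
            q=P[(P[:,2]>lo)&(P[:,2]<hi)&(P[:,1]>y0)&(P[:,1]<y1)&(P[:,0]>400)&(P[:,0]<800)]
            if len(q)>3: print(n,lo,y0,len(q),"xmin",np.sort(q[:,0])[:3].round(),"ymax",q[:,1].max().round())
print(manip.observe()["q"].round(2))
```

```text
side 110 -345 102 xmin [559. 560. 561.] ymax -332.0
side 110 -400 129 xmin [555. 556. 556.] ymax -345.0
side 110 -460 549 xmin [475. 476. 477.] ymax -400.0
side 200 -345 117 xmin [559. 559. 560.] ymax -333.0
side 200 -400 198 xmin [555. 555. 555.] ymax -345.0
side 200 -460 554 xmin [550. 550. 550.] ymax -400.0
side 300 -345 410 xmin [548. 550. 551.] ymax -328.0
side 300 -400 356 xmin [539. 540. 540.] ymax -345.0
side 300 -460 1225 xmin [539. 539. 540.] ymax -400.0
top 110 -345 53 xmin [562. 562. 562.] ymax -315.0
top 110 -400 127 xmin [558. 559. 559.] ymax -346.0
top 110 -460 116 xmin [479. 479. 482.] ymax -401.0
top 200 -345 42 xmin [561. 562. 562.] ymax -336.0
top 200 -400 108 xmin [557. 557. 557.] ymax -345.0
top 200 -460 6 xmin [554. 554. 555.] ymax -401.0
top 300 -345 340 xmin [550. 552. 553.] ymax -333.0
top 300 -400 896 xmin [541. 541. 542.] ymax -345.0
top 300 -460 1182 xmin [541. 541. 541.] ymax -400.0
[-0.31  0.13  0.67  1.66 -0.07  1.39 -1.25]
```

Run:
```python
from h import *
o=manip.observe();t=o["ee_pos"];print(t)
Q=[]
for n in("side","top"):
    p,d,c=grab(n);P=cloud(c,d).reshape(-1,3);Q.append(P[~np.isnan(P[:,0])])
q=np.vstack(Q)-t;q=q[(q[:,2]>-20)&(abs(q[:,0])<200)&(abs(q[:,1])<200)]
for z in range(-20,420,30):
    s=q[(q[:,2]>z)&(q[:,2]<=z+30)]
    if len(s)>5: print(z,len(s),"x",np.percentile(s[:,0],[1,99]).round(),"y",np.percentile(s[:,1],[1,99]).round())
```

```text
[ 500.64376534 -200.66482125  333.07121885]
-20 998 x [-38. 197.] y [-198.  184.]
10 970 x [-41. 199.] y [-197.   86.]
40 1903 x [-38. 190.] y [-199.   92.]
70 239 x [-38.  31.] y [-17.  51.]
100 309 x [-38.  34.] y [-37.  47.]
130 416 x [-43.  29.] y [-42.  15.]
160 404 x [-42.  28.] y [-40.  14.]
190 431 x [-41.  29.] y [-40.  15.]
220 570 x [-58. 151.] y [-190.  175.]
250 2626 x [-166.  152.] y [-194.  179.]
280 7782 x [-188.  199.] y [-196.  194.]
310 5747 x [-194.  198.] y [-190.  104.]
340 3894 x [-199.  193.] y [-192.  114.]
370 77 x [-200.  191.] y [-195.   90.]
```

```bash
python3 -m inch '0 0 0 0 0 -0.98 -0.4;0 0 0 0 0 -0.98 -0.4;0 0 0 0 0 -0.98 -0.4;-0.02 -0.1 0 0 0 -0.98 -0.4;0 -0.12 0 0 0 -0.98 -0.4;0 -0.12 0 0 0 -0.98 -0.4;0 -0.12 0 0 0 -0.98 -0.4;0 -0.12 0 0 0 -0.98 -0.4;0.02 -0.05 0 0 0 0 -0.4;0 0 0 0 0 0 -0.4;0 0 0 0 0 0 -0.4;0 0 0 0 0 0 -0.4'
```

```text
time_s: 25.98
ee_pos: [500.8, -295.1, 332.9]
orientation: [3.137, 0.004, -0.825]
ft_force: [0.1, 0.6, -0.7]
width: 61.1
grip_force: 0.0
```

```bash
python3 -m inch '0.006 -0.007 -0.15 0 0 0 -0.4;0 0 -0.15 0 0 0 -0.4;0 0 -0.15 0 0 0 -0.4;0 0 -0.15 0 0 0 -0.4;0 0 -0.15 0 0 0 -0.4;0 0 -0.15 0 0 0 -0.4;0 0 -0.15 0 0 0 -0.4;0 0 -0.13 0 0 0 -0.4;0 0 0 0 0 0 -0.4;0 0 0 0 0 0 -0.4'; python3 -m inch '0 0 0 0 0 0 1;0 0 0 0 0 0 1;0 0 0 0 0 0 1;0 0 0 0 0 0 1;0 0 0 0 0 0 1;0 0 0 0 0 0 1;0 0 0 0 0 0 1;0 0 0 0 0 0 1;0 0 0 0 0 0 1' 15
```

```text
time_s: 26.82
ee_pos: [501.3, -296.3, 155.9]
orientation: [3.137, 0.005, -0.827]
ft_force: [-0.4, 0.2, 1.0]
width: 60.5
grip_force: 0.0
time_s: 27.57
ee_pos: [501.4, -297.4, 156.2]
orientation: [3.137, 0.003, -0.829]
ft_force: [-0.3, 0.0, 2.0]
width: 24.6
grip_force: 15.0
```

```bash
python3 -m inch '0 0 0.15 0 0 0 1;0 0 0.2 0 0 0 1;0 0 0.2 0 0 0 1;0 0 0.2 0 0 0 1;0 0 0.2 0 0 0 1;0 0 0.2 0 0 0 1;0 0 0.15 0 0 0 1;-0.03 0.1 0 0 0 0 1;-0.03 0.15 0 0 0 0.98 1;0 0.15 0 0 0 0.98 1;0 0.15 0 0 0 0.98 1;0 0.1 0 0 0 0.98 1'; python3 -m inch '0 0 0 0 0 0.98 1;0 0 0 0 0 0.98 1;0 0 0 0 0 0.98 1;0 0 0 0 0 0.98 1;0 0 0 0 0 0 1;0 0 0 0 0 0 1'
python3 - <<'E'
from m import *
o=manip.observe();t=o["ee_pos"];print(t)
p,d,c=grab("side");cv2.imwrite("pics/blk.png",p);P=cloud(c,d)
m=(np.hypot(P[...,0]-t[0],P[...,1]-t[1])<30)&(P[...,2]<t[2]-78)&(P[...,2]>t[2]-165)
q=P[m];zz=q[:,2]-t[2]
for a,b in((-165,-140),(-140,-110),(-110,-80)):
    s=q[(zz>a)&(zz<b)];print(a,len(s),(np.percentile(s,[3,50,97],axis=0)-t).round(1).tolist() if len(s) else "")
ys,xs=np.nonzero(m);print(xs.min(),xs.max(),ys.min(),ys.max(),proj(c,t+[0,0,-80]),proj(c,t+[0,0,-150]))
E
```

```text
time_s: 28.57
ee_pos: [492.2, -197.7, 350.9]
orientation: [3.138, 0.004, -0.431]
ft_force: [0.2, -0.1, -0.8]
width: 24.8
grip_force: 15.0
time_s: 29.07
ee_pos: [492.1, -200.0, 351.0]
orientation: [3.137, 0.004, -0.048]
ft_force: [0.1, -0.3, -0.6]
width: 24.2
grip_force: 15.0
[ 492.12201379 -199.95832018  350.95132748]
-165 30 [[-9.9, -9.3, -153.0], [-4.5, -5.3, -147.2], [6.7, 3.2, -140.6]]
-140 70 [[-10.4, -10.5, -137.6], [-5.2, -6.9, -123.0], [5.4, 4.8, -111.3]]
-110 74 [[-12.1, -11.7, -107.8], [-5.6, -7.2, -93.8], [6.1, 3.4, -81.2]]
235 243 167 191 (np.float64(239.39145220317283), np.float64(167.11693364757932)) (np.float64(240.20117122995427), np.float64(188.675051447822))
```

```bash
python3 -m inch '0 0.2 0 0 0 0 1;0 0.22 0 0 0 0 1;0 0.22 0 0 0 0 1;0 0.22 0 0 0 0 1;0.04 0.22 0 0 0 0 1;0.04 0.22 0 0 0 0 1;0.04 0.22 0 0 0 0 1;0.047 0.2 0 0 0 0 1;0 0.065 0 0 0 0 1;0 0 0 0 0 0 1;0 0 0 0 0 0 1;0 0 0 0 0 0 1'; python3 -m inch '0 0 -0.18 0 0 0 1;0 0 -0.18 0 0 0 1;0 0 -0.1 0 0 0 1;0 0 0 0 0 0 1;0 0 0 0 0 0 1;0 0 0 0 0 0 1;0 0 0 0 0 0 1'
```

```text
time_s: 30.12
ee_pos: [517.3, 66.3, 351.1]
orientation: [3.137, 0.004, -0.048]
ft_force: [-0.2, 0.2, -0.4]
width: 24.3
grip_force: 15.0
time_s: 30.7
ee_pos: [518.0, 67.5, 283.6]
orientation: [3.138, 0.001, -0.046]
ft_force: [0.6, 0.5, -0.7]
width: 24.2
grip_force: 15.0
```

Run:
```python
from m import *
print("red",top("red",(516,67),50,100,"side"),top("red",(516,67),50,100)); o=manip.observe();print(o["ee_pos"],o["orientation"])
p,d,c=grab("side");cv2.imwrite("pics/d.png",cv2.resize(p[90:230,150:290],(600,600),interpolation=cv2.INTER_CUBIC))
```

```text
red (93, array([487.4,  24.6]), array([538.3,  92.7]), array([512.9,  58.7])) 0
[517.79442562  67.75069727 283.21587488] [ 3.13779875e+00  1.98266456e-03 -4.55799692e-02]
```

View pics/d.png

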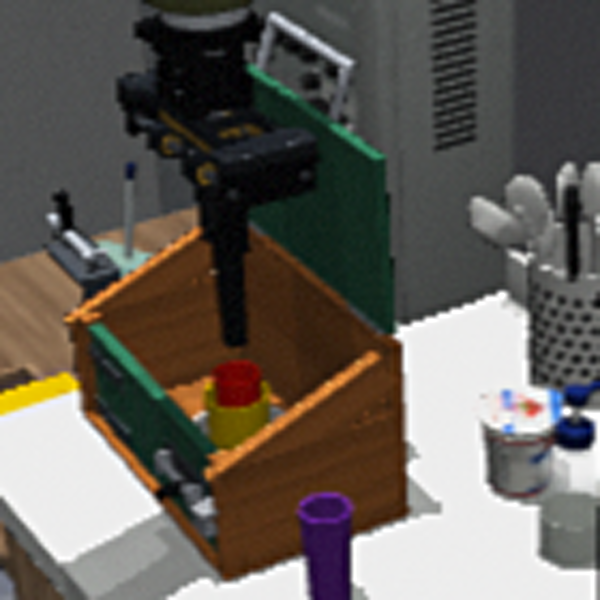

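Nesting stands as planned: the red cup is in the yellow at (237,385), with the black cup held right above it at (235,330).

```bash
python3 -m inch '0 0 -0.1 0 0 0 1;0 0 -0.1 0 0 0 1;0 0 -0.1 0 0 0 1;0 0 -0.1 0 0 0 1;0 0 -0.1 0 0 0 1;0 0 -0.1 0 0 0 1;0 0 -0.06 0 0 0 1;0 0 -0.04 0 0 0 1;0 0 0 0 0 0 1;0 0 0 0 0 0 1'
```

```text
time_s: 31.68
ee_pos: [517.6, 67.9, 177.5]
orientation: [3.137, 0.003, -0.045]
ft_force: [-0.9, 0.4, -0.4]
width: 24.1
grip_force: 15.0
```

```bash
python3 -m inch '0 0 -0.014 0 0 0 1;0 0 -0.014 0 0 0 1;0 0 0 0 0 0 1;0 0 0 0 0 0 1'; python3 -m inch '0 0 0 0 0 0 0;0 0 0 0 0 0 0;0 0 0 0 0 0 0;0 0 0 0 0 0 0;0 0 0.2 0 0 0 0;0 0 0.25 0 0 0 0;0 0 0.25 0 0 0 0;0 0 0.25 0 0 0 0;0 0 0.1 0 0 0 0;-0.1 -0.2 0 0 0 0 0;-0.15 -0.2 0 0 0 0 0;-0.2 -0.2 0 0 0 0 0'; python3 -m inch '-0.2 -0.15 0 0 0 1 0;-0.1 -0.1 0 0 0 1 0;0 0 0 0 0 1 0;0 0 0 0 0 1 0;0 0 0 0 0 1 0;0 0 0 0 0 1 0;0 0 0 0 0 1 0;0 0 0 0 0 1 0;0 0 0 0 0 1 0;0 0 0 0 0 1 0;0 0 0 0 0 1 0;0 0 0 0 0 1 0'
python3 - <<'E'
from m import *
print("yellow",top("yellow",(516,67),50,82)); print("red",top("red",(516,67),50,100)); print("black",top("black",(516,67),20,116))
p,d,c=grab("side");P=cloud(c,d);hsv=cv2.cvtColor(p,cv2.COLOR_BGR2HSV)
for k in("red","yellow","black"):
    m=(cv2.inRange(hsv,*S[k][:2])>0)&(np.hypot(P[...,0]-516,P[...,1]-67)<45)&(P[...,2]<140)
    q=P[m];print(k,len(q),np.percentile(q,[2,98],axis=0).round() if len(q) else "")
a=cv2.resize(p[130:230,150:290],(640,457),interpolation=cv2.INTER_CUBIC)
p,d,c=grab("top");b=cv2.resize(p[150:240,140:250],(550,450),interpolation=cv2.INTER_CUBIC)
cv2.imwrite("pics/e.png",cv2.resize(np.hstack([a[:450],b]),(800,302)))
E
```

```text
time_s: 32.02
ee_pos: [518.1, 68.1, 174.0]
orientation: [3.138, 0.002, -0.045]
ft_force: [-0.6, 0.7, 4.5]
width: 24.4
grip_force: 15.0
time_s: 33.02
ee_pos: [450.1, -22.6, 330.2]
orientation: [3.136, 0.004, -0.045]
ft_force: [-0.0, -1.0, 1.0]
width: 43.6
grip_force: 0.0
time_s: 34.02
ee_pos: [405.2, -59.1, 330.2]
orientation: [3.137, 0.004, 1.16]
ft_force: [0.1, 0.1, -0.4]
width: 43.4
grip_force: 0.0
yellow (62, array([490.3,  41.4]), array([540.3,  94.8]), array([515.3,  68.1]))
red (43, array([500.1,  46.4]), array([535.4,  84.9]), array([517.7,  65.7]))
black (38, array([509.7,  51.5]), array([527.3,  75.9]), array([518.5,  63.7]))
red 51 [[498.  47.  82.]
 [533.  86. 103.]]
yellow 141 [[488.  42.  47.]
 [538.  93.  85.]]
black 54 [[506.  55. 100.]
 [529.  81. 119.]]
```

View pics/e.png

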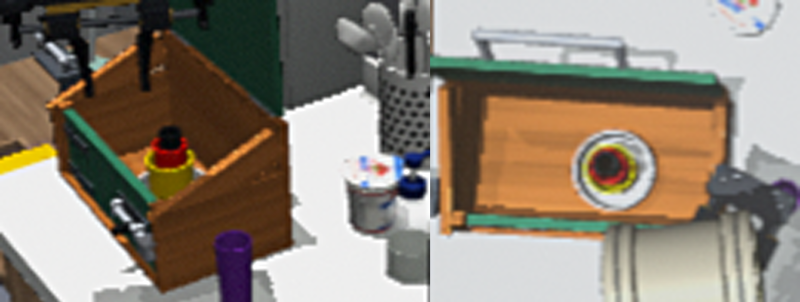

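All three cups are nested (side left panel (170,155); top right panel (607,165)), with rims at about 119, 103 and 85 mm, as they must be. Next I close the door.

```bash
python3 -m inch '0 0 0.1 0 0 1 0;0 0 0.1 0 0 1 0;0 0.12 0.1 0 0 1 0.3;0 0.14 0.1 0 0 0.64 0.3;0 0.14 0.1 0 0 0 0.3;0 0.14 0.1 0 0 0 0.3;0 0.14 0.1 -0.045 -0.97 0 0.3;0 0.14 0.11 -0.045 -0.97 0 0.3;0 0.13 0 -0.045 -0.97 0 0.3;0 0 0 -0.045 -0.97 0 0.3;0 0 0 -0.045 -0.97 0 0.3;0 0 0 -0.045 -0.97 0 0.3'; python3 -m inch '0.1 0 0 -0.045 -0.97 0 0.3;0.15 0 0 0 0 0 0.3;0.15 0 0 0 0 0 0.3;0.15 0 0 0 0 0 0.3;0.15 0 0 0 0 0 0.3;0.12 0 0 0 0 0 0.3;0 0 0 0 0 0 0.3;0 0 0 0 0 0 0.3;0 0 0 0 0 0 0.3'
```

```text
time_s: 35.27
ee_pos: [404.7, 85.8, 451.8]
orientation: [2.622, -0.001, 1.521]
ft_force: [-0.9, -0.2, -0.8]
width: 30.0
grip_force: 0.0
time_s: 36.02
ee_pos: [518.6, 84.5, 454.9]
orientation: [2.581, -0.008, 1.52]
ft_force: [0.4, 0.1, 0.6]
width: 30.6
grip_force: 0.0
```

Run:
```python
from h import *
o=manip.observe();t=o["ee_pos"];print(t,o["orientation"])
ct,cs=cal("top"),cal("side")
# bar from pic e / d crops: side d crop bar right end (350,66), left end (268,18); top1 crop bar ends (135,80),(308,90)
T=lambda x,y:ray(ct,120+x/4-.5,140+y/4-.5);S=lambda x,y:ray(cs,150+x/4.286-.5,90+y/4.286-.5)
for a,b in(((135,80),(268,18)),((308,90),(350,66))):
    p,e=tri(T(*a),S(*b));print(p.round(1),e.round(1))
Rt=R.from_euler("xyz",o["orientation"]).as_matrix();print("grasp if in 70",t+Rt[:,2]*121,Rt[:,2])
```

```text
[518.60293223  84.45727314 454.87764053] [ 2.58080018 -0.00765869  1.51979076]
[613.6 148.  352.2] 5.9
[609.4  22.6 353. ] 2.9
grasp if in 70 [582.91400114  81.95997939 352.41374475] [ 0.53149644 -0.02063879 -0.84680906]
```

```bash
python3 -m inch '0.077 0 -0.056 -0.01 -0.3 0 0.3;0.077 0 -0.056 -0.01 -0.3 0 0.3;0.077 0 -0.056 0 0 0 0.3;0 0 0 0 0 0 0.3;0 0 0 0 0 0 0.3'
python3 - <<'E'
from h import *
o=manip.observe();t=o["ee_pos"];Rt=R.from_euler("xyz",o["orientation"]).as_matrix()
b=np.array([606,84.5,355.5]);print(t,o["orientation"],"bar in tool",Rt.T@(b-t),"alt",Rt.T@(np.array([611,84.5,352.5])-t),Rt[:,2])
p,d,c=grab("side");cv2.imwrite("pics/f.png",cv2.resize(p[60:160,180:280],(600,600),interpolation=cv2.INTER_CUBIC))
E
```

```text
time_s: 36.43
ee_pos: [553.0, 84.4, 429.8]
orientation: [2.521, -0.008, 1.521]
ft_force: [-0.2, -0.3, 0.7]
width: 30.4
grip_force: 0.0
[553.03716866  84.39999825 429.82745958] [ 2.52092029 -0.00833311  1.52089275] bar in tool [ 2.12234851 -0.21240681 91.24194908] alt [ 2.34675516  2.10407262 96.58830903] [ 0.58119637 -0.02224063 -0.81345936]
```

View pics/f.png

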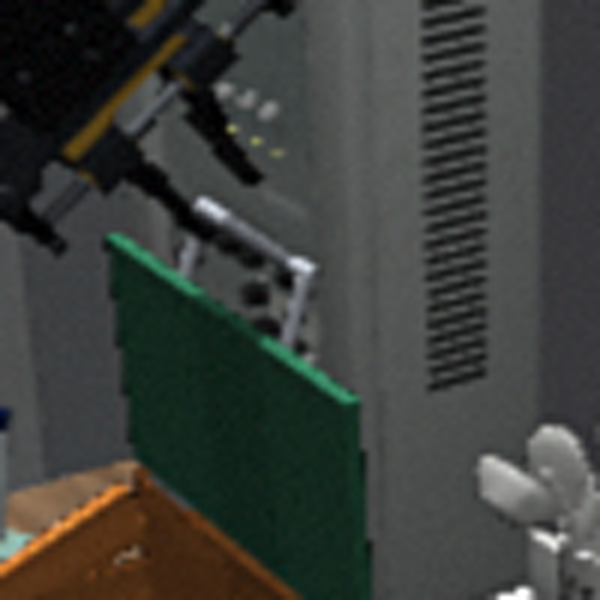

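The bar at (200,205)–(305,265) lies between the open fingertips, which are at (195,225) and (255,180); I advance along the fingers.

```bash
python3 -m inch '0.053 0 -0.074 0 0 0 0.3;0.053 0 -0.074 0 0 0 0.3;0.053 0 -0.074 0 0 0 0.3;0 0 0 0 0 0 0.3;0 0 0 0 0 0 1;0 0 0 0 0 0 1;0 0 0 0 0 0 1;0 0 0 0 0 0 1;0 0 0 0 0 0 1;0 0 0 0 0 0 1' 15
python3 - <<'E'
import numpy as np
from h import *
o=manip.observe();t=o["ee_pos"]
L0=np.pi-o["orientation"][0]
Rr=185.3;a0=0.247;N=44
g=np.array([t[0]+51*np.sin(L0)-594,t[2]-51*np.cos(L0)-173.4]);print(g,np.hypot(*g),"theta",np.arctan2(g[1],-g[0])+a0)
th0=np.arctan2(g[1],-g[0])+a0;prev=None
for i in range(N+1):
    s=i/N;th=th0*(1-s);L=L0*np.clip((1-s-.25)/.65,0,1)
    q=np.array([-Rr*np.cos(th-a0),Rr*np.sin(th-a0)])+51*np.array([-np.sin(L),np.cos(L)])
    if prev is not None: print(i,round(th,2),"%.3f %.3f ry %.2f"%(*((q-prev)/150),(Lp-L)/.1),end=" | ")
    prev=q;Lp=L
E
```

```text
time_s: 37.32
ee_pos: [577.6, 84.5, 397.5]
orientation: [2.519, -0.009, 1.521]
ft_force: [-1.2, -0.8, 2.7]
width: 9.5
grip_force: 15.0
[ 13.33756211 182.62709426] 183.11347880950987 theta 1.890698571917758
1 1.85 -0.053 0.003 ry 0.00 | 2 1.8 -0.053 0.000 ry 0.00 | 3 1.76 -0.053 -0.002 ry 0.00 | 4 1.72 -0.053 -0.004 ry 0.00 | 5 1.68 -0.049 -0.004 ry 0.13 | 6 1.63 -0.046 -0.004 ry 0.22 | 7 1.59 -0.046 -0.007 ry 0.22 | 8 1.55 -0.045 -0.009 ry 0.22 | 9 1.5 -0.044 -0.012 ry 0.22 | 10 1.46 -0.044 -0.014 ry 0.22 | 11 1.42 -0.043 -0.016 ry 0.22 | 12 1.38 -0.042 -0.018 ry 0.22 | 13 1.33 -0.041 -0.021 ry 0.22 | 14 1.29 -0.040 -0.023 ry 0.22 | 15 1.25 -0.038 -0.025 ry 0.22 | 16 1.2 -0.037 -0.027 ry 0.22 | 17 1.16 -0.036 -0.029 ry 0.22 | 18 1.12 -0.034 -0.031 ry 0.22 | 19 1.07 -0.033 -0.033 ry 0.22 | 20 1.03 -0.031 -0.035 ry 0.22 | 21 0.99 -0.030 -0.036 ry 0.22 | 22 0.95 -0.028 -0.038 ry 0.22 | 23 0.9 -0.026 -0.040 ry 0.22 | 24 0.86 -0.024 -0.041 ry 0.22 | 25 0.82 -0.022 -0.043 ry 0.22 | 26 0.77 -0.020 -0.044 ry 0.22 | 27 0.73 -0.018 -0.045 ry 0.22 | 28 0.69 -0.016 -0.047 ry 0.22 | 29 0.64 -0.014 -0.048 ry 0.22 | 30 0.6 -0.012 -0.049 ry 0.22 | 31 0.56 -0.010 -0.050 ry 0.22 | 32 0.52 -0.008 -0.051 ry 0.22 | 33 0.47 -0.006 -0.051 ry 0.22 | 34 0.43 -0.011 -0.052 ry 0.00 | 35 0.39 -0.009 -0.052 ry 0.00 | 36 0.34 -0.006 -0.053 ry 0.00 | 37 0.3 -0.004 -0.053 ry 0.00 | 38 0.26 -0.002 -0.053 ry 0.00 | 39 0.21 0.001 -0.053 ry 0.00 | 40 0.17 0.003 -0.053 ry 0.00 | 41 0.13 0.005 -0.053 ry 0.00 | 42 0.09 0.007 -0.053 ry 0.00 | 43 0.04 0.010 -0.052 ry 0.00 | 44 0.0 0.012 -0.052 ry 0.00 |
```

```bash
python3 -m inch '-0.053 0.002 0.003 0 0 0 1;-0.053 0.002 0 0 0 0 1;-0.053 0.002 -0.002 0 0 0 1;-0.053 0.002 -0.004 0 0 0 1;-0.049 0.002 -0.004 0 0.13 0 1;-0.046 0.002 -0.004 0.01 0.22 0 1;-0.046 0.002 -0.007 0.01 0.22 0 1;-0.045 0.002 -0.009 0.01 0.22 0 1;-0.044 0.002 -0.012 0.01 0.22 0 1;-0.044 0.002 -0.014 0.01 0.22 0 1;-0.043 0.002 -0.016 0.01 0.22 0 1;-0.042 0.002 -0.018 0.01 0.22 0 1'; python3 -m inch '-0.041 0.002 -0.021 0.01 0.22 0 1;-0.04 0.002 -0.023 0.01 0.22 0 1;-0.038 0.002 -0.025 0.01 0.22 0 1;-0.037 0.002 -0.027 0.01 0.22 0 1;-0.036 0.002 -0.029 0.01 0.22 0 1;-0.034 0.002 -0.031 0.01 0.22 0 1;-0.033 0.001 -0.033 0.01 0.22 0 1;-0.031 0.001 -0.035 0.01 0.22 0 1;-0.03 0.001 -0.036 0.01 0.22 0 1;-0.028 0.001 -0.038 0.01 0.22 0 1;-0.026 0.001 -0.04 0.01 0.22 0 1;-0.024 0.001 -0.041 0.01 0.22 0 1'
```

```text
time_s: 38.32
ee_pos: [491.2, 88.7, 384.4]
orientation: [2.687, -0.008, 1.521]
ft_force: [1.0, 3.8, 2.4]
width: 9.5
grip_force: 15.0
time_s: 39.32
ee_pos: [431.6, 90.8, 325.7]
orientation: [2.954, -0.005, 1.519]
ft_force: [1.4, 5.0, -1.3]
width: 9.2
grip_force: 15.0
```

```bash
python3 -m inch '-0.022 0 -0.043 0.01 0.22 0 1;-0.02 0 -0.044 0.01 0.22 0 1;-0.018 0 -0.045 0.01 0.22 0 1;-0.016 0 -0.047 0.01 0.22 0 1;-0.014 0 -0.048 0.01 0.22 0 1;-0.012 0 -0.049 0.01 0.22 0 1;-0.01 0 -0.05 0.01 0.22 0 1;-0.008 0 -0.051 0.01 0.22 0 1;-0.006 0 -0.051 0.01 0.22 0 1;-0.011 0 -0.052 0 0 0 1;-0.009 0 -0.052 0 0 0 1;-0.006 0 -0.053 0 0 0 1'; python3 -m inch '-0.004 0 -0.053 0 0 0 1;-0.002 0 -0.053 0 0 0 1;0.001 0 -0.053 0 0 0 1;0.003 0 -0.053 0 0 0 1;0.005 0 -0.053 0 0 0 1;0.007 0 -0.053 0 0 0 1;0.01 0 -0.052 0 0 0 1;0.012 0 -0.045 0 0 0 1;0 0 0 0 0 0 1;0 0 0 0 0 0 1'
```

```text
time_s: 40.32
ee_pos: [410.5, 91.5, 238.9]
orientation: [-3.136, -0.006, 1.518]
ft_force: [11.0, 8.4, -0.2]
width: 9.4
grip_force: 15.0
time_s: 41.15
ee_pos: [415.3, 90.7, 177.1]
orientation: [-3.135, -0.005, 1.517]
ft_force: [7.9, 4.1, 1.4]
width: 9.3
grip_force: 15.0
```

```bash
python3 -m inch '0 0 -0.013 0 0 0 1;0 0 -0.013 0 0 0 1;0 0 0 0 0 0 1;0 0 0 0 0 0 1'
```

```text
time_s: 41.48
ee_pos: [415.4, 90.6, 174.3]
orientation: [-3.136, -0.005, 1.517]
ft_force: [0.9, 2.6, 15.3]
width: 9.4
grip_force: 15.0
```

```bash
python3 -m inch '0 0 0 0 0 0 0.35;0 0 0 0 0 0 0.35;0 0 0 0 0 0 0.35;0 0 0.15 0 0 0 0.35;0 0 0.2 0 0 0 0;0 0 0.2 0 0 0 0;0 0 0.25 0 0 0 0;0.06 0.177 0 0 0 0 0;0.06 0.177 0 0 0 0 0;0.06 0.177 0 0 0 0 0;0.06 0.177 0 0 0 0 0;0.06 0.177 0 0 0 0 0'; python3 -m inch '0.06 0.177 0 0 0 0 0;0.06 0.177 0 0 0 0 0;0.05 0.177 0 0 0 0 0;0 0 0 0 0 0 0;0 0 0 0 0 0 0;0 0 0 0 0 0 0;0 0 0 0 0 0 0'
python3 - <<'E'
from h import *
p,d,c=grab("side");P=cloud(c,d)
hsv=cv2.cvtColor(p,cv2.COLOR_BGR2HSV)
g=cv2.inRange(hsv,(65,80,40),(90,255,255));nl,l,st,ce=cv2.connectedComponentsWithStats(g);i=1+np.argmax(st[1:,4])
q=P[l==i];q=q[(q[:,2]>100)&(q[:,2]<180)]
f=np.linalg.lstsq(np.c_[q[:,:2],np.ones(len(q))],q[:,2],rcond=None)[0];print("slope",np.arctan(np.hypot(*f[:2])))
cv2.imwrite("pics/g.png",cv2.resize(p[120:230,150:260],(600,600),interpolation=cv2.INTER_CUBIC))
E
```

```text
time_s: 42.48
ee_pos: [459.0, 224.0, 291.9]
orientation: [-3.131, -0.002, 1.517]
ft_force: [0.5, -0.3, -0.4]
width: 43.9
grip_force: 0.0
time_s: 43.07
ee_pos: [484.8, 301.6, 292.5]
orientation: [-3.133, -0.003, 1.516]
ft_force: [-0.2, 0.6, 0.6]
width: 43.3
grip_force: 0.0
slope 0.36777490523133805
```

View pics/g.png

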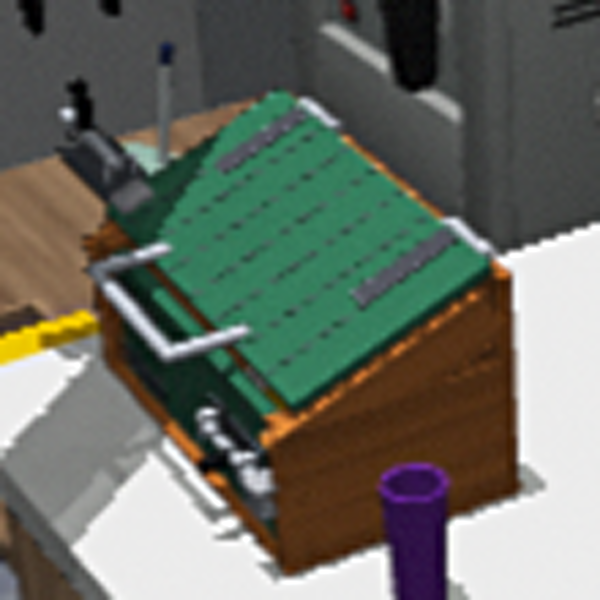

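The panel is flush (slope 0.368 rad = 21°, shut), the knob is still drawn at (78,100) and the lower bolt is unchanged at (235,450).

```bash
python3 -m inch '0 0.005 -0.13 0 0 0 0;0 0 -0.13 0 0 0 0;0 0 -0.13 0 0 0 0;0 0 -0.13 0 0 0 0;0 0 0 0 0 0 0;0 0 0 0 0 0 1;0 0 0 0 0 0 1;0 0 0 0 0 0 1;0 0 0 0 0 0 1;0 0 0 0 0 0 1;0 0 0 0 0 0 1' 20; python3 -m inch '-0.002 -0.042 0 0 0 0 1;-0.002 -0.042 0 0 0 0 1;-0.002 -0.042 0 0 0 0 1;-0.002 -0.042 0 0 0 0 1;-0.002 -0.042 0 0 0 0 1;-0.002 -0.04 0 0 0 0 1;0 0 0 0 0 0 1;0 0 0 0 0 0 1;0 0 0 0 0 0 1'
```

```text
time_s: 44.03
ee_pos: [485.4, 303.9, 215.6]
orientation: [-3.135, -0.005, 1.517]
ft_force: [-1.3, 1.2, 1.5]
width: 13.4
grip_force: 20.0
time_s: 44.78
ee_pos: [483.4, 267.2, 215.5]
orientation: [-3.136, -0.006, 1.518]
ft_force: [5.3, 6.0, 2.3]
width: 13.3
grip_force: 20.0
```

```bash
python3 -m inch '0 -0.013 0 0 0 0 1;0 -0.013 0 0 0 0 1;0 0 0 0 0 0 1'; python3 -m inch '0 0 0 0 0 0 0;0 0 0 0 0 0 0;0 0 0 0 0 0 0;0 0 0 0 0 0 0;0 0 0.15 0 0 0 0;0 0 0.2 0 0 0 0;0 0 0.2 0 0 0 0;0 0 0.1 0 0 0 0;-0.2 0.15 0 0 0 0 0;-0.2 0.15 0 0 0 0 0;-0.1 0 0 0 0 0 0;0 0 0 0 0 0 0'
python3 - <<'E'
from h import *
p,d,c=grab("side");a=cv2.resize(p[120:230,150:260],(400,400),interpolation=cv2.INTER_CUBIC)
p,d,c=grab("top");b=cv2.resize(p[160:240,110:190],(400,400),interpolation=cv2.INTER_CUBIC)
cv2.imwrite("pics/z.png",np.hstack([a,b]))
E
```

```text
time_s: 45.03
ee_pos: [483.3, 266.5, 215.6]
orientation: [-3.137, -0.011, 1.521]
ft_force: [9.6, 19.3, -5.0]
width: 13.1
grip_force: 20.0
time_s: 46.03
ee_pos: [404.4, 308.9, 312.2]
orientation: [-3.132, -0.003, 1.523]
ft_force: [0.1, 0.4, 0.3]
width: 43.1
grip_force: 0.0
```

View pics/z.png

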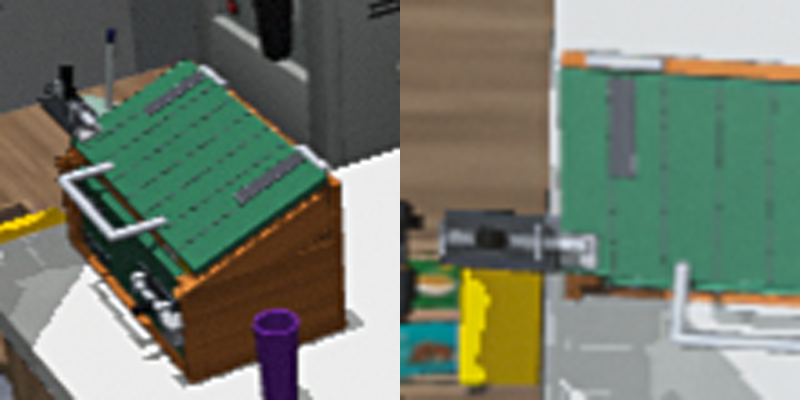

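The bolt is home over the panel edge (tip at (580,248) in the top crop, knob at (490,238)), the door is shut and the hand is clear.

```bash
python3 -c "
from bench import manip
print(manip.sign_off())"
```

```text
the job is handed in; nothing more can be done
None
```

Job handed in: the yellow, red and black cups (no blue cup was there) are nested in the crock, the top half is shut and its bolt is home, after about 46 s of robot time; the sign-off returned no verdict.

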